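Load foamed-concrete cubes on the tester's pallet

ROBOT

A 6-joint arm with a two-finger parallel gripper is mounted at the origin on the work surface. World frame = base frame: x ahead of the robot, y to its left, z up, the work surface at z = 0. Lengths are in m, angles in rad, forces in N, time in s.
With the tool pointing down it reaches from about 0.275 to 0.75 m from the base axis. Payload 10.2 kg.
Tool frame: the origin (TCP) lies at the very end of the fingers, on their centre line; the grasp point (between the pads) lies 19 mm behind it; z points along the fingers, y is the direction in which the jaws open and shut (so a half turn about z gives the same grasp; the last joint's range is limited). The gripper opens to 88 mm and grips with 3 to 60 N. Pads are 18 mm wide; open, the fingers measure 123 mm over their backs; the gripper's body (75 mm by 187 mm) begins 45 mm behind the grasp point.
Start: joints at [1.053, 0.313, 1.498, -0, 1.331, -0.223], TCP at [0.153, 0.502, 0.205] pointing down, gripper open.
Joint ranges: [-2.94, 2.94], [-0.97, 2.17], [0.19, 2.56], [-1.23, 4.37], [0.02, 3.11], [-2.88, 2.88]. Speed limits (rad/s): [2.39, 2.39, 3.01, 3.14, 3.14, 3.14].

INTERFACE

Orientations are given as a unit quaternion [x, y, z, w].
In Python, from station import env gives the robot as it stands.
- The arm moves only by the tool move_arm, never from a script. Its argument "increments" is one flat list of numbers, 4 for each row, row after row: the shift along the tool's x, y, z in cm, then the turn about the tool's z in rad. In form: [dx, dy, dz, turn, dx, dy, dz, turn, ...]. A call has 1 to 10 rows; each row is the pose to reach, as a shift and turn from the pose commanded when the call began, along the tool's axes at that moment; what a row does not reach only later rows make up. A row lasts 1/12 s, in which the tool goes at most 41.7 mm and 7.16 degrees, less where a joint would pass 70% of its speed; a pose out of reach is approached as far as the arm can. A call with a gripper value outside its range is refused whole. "jaw" is the opening, from 0 (shut) to 1 (fully open), set as the call begins (left out, the last holds). The fingers move at their own pace and stop on an object; "newtons" is the grip in N (left out, the last holds). Time passes only in rows, so rows that repeat a pose let the fingers close. It gives the time, the measured TCP pose, the force and the opening at its end, in the units of the state.
- env.sense(): the state, without advancing time (a new reading comes with each control period).
- env.read_camera(name): name is "scene" or "top" or "wrist"; returns (picture, depth): 480x640x3 uint8, red, green, blue; 480x640 float32, m along the optical axis (not along the pixel's ray), 0 where there is no reading.
- env.camera_params(name): a dict with "fov_y" (degrees; the focal length in pixels is half the picture's height over the tangent of half this angle, whatever the lens; pixels are square), "cx", "cy" (the principal point, pixels), "camera_from_world" (4x4, takes a point from world to camera coordinates); the wrist camera has in their place "hand_eye" (4x4, takes a point from camera to tool coordinates, whose origin is the TCP and whose axes are the flange's). Camera axes: x right, y down, z forward; pixel columns grow to the right and rows downward; lengths in m; the calibration is good to about 2 mm. A picture is of the moment at which its call begins: read the wrist's pose just before it. camera_params takes no time and is no camera call.
- env.sign_off(): hands the job in, once; it reports no verdict.
Trained networks look in the newest picture that a camera, given by its name, has taken for a name from the list of things; names that differ only in an ending like _2 or _b are one class to them, and where a whole thing is asked for, a point or a joint stands for the part that bears it (a point fixed in the world has none). Each returns a list of dicts, best first, with "p" (0 to 1); they miss things now and then, are a little off and sometimes report something else, mostly with a low value. They report only what shows in the picture. A call takes as long as a camera call. They do not tell look-alikes from the thing itself.
- env.cut_out(camera, label): "mask" (480x640 bool, what is visible of it) and "uv" ([column, row] in pixels, amid what is visible of it).
The state is a dict: "time": time; "qpos": joint angles; "joint_velocities": joint speeds; "effort": joint torques, N m; "ee_pos": TCP position; "tool_rot": TCP orientation; "ft_force": force on the tool from outside, world axes, zero at the start; "torque": the same for the moment, N m; "width": opening from 0.0 (shut) to 1.0 (fully open).
Only numpy, scipy, OpenCV 4.12 (cv2) and the standard library are available. Lean on these libraries where they do the work, as an engineer would, in place of code of your own. Each camera call takes 0.05 s, during which the arm holds its last target. There are 200 camera calls.

TASK

Load the foamed-concrete test cubes on the compression tester's steel pallet: push each one against the pallet's front edge and tip it over onto the plate, so that it lies on its side with the rough trowelled face to the back rail. When all are over, lay the T-square with its head flush along the pallet's front edge so that the near face of every cube comes level with that edge; then swing the hold-down bar down onto the cubes and put the T-square back flat on its rubber mat, lying along it as before. Never turn a cube on its trowelled face, and leave the other things on the bench where they are.

Things in the scene. Friction and masses are not known exactly. Their poses are not given: they have to be found in the camera images.
- pallet: Fixed steel plate on the bench, x 0 to 160, y -225 to 225 mm, top 8 mm high. Origin: middle of its front edge, bench level; +x to the back, +y along the front edge. A rail along y, 20 mm high on the plate, front side at x = 101.5 mm, stops lying cubes 1.5 mm too far in. End posts (36 x 22, 133 mm high) at x = 122, y = +-214 mm; low handles stick out to y = +-255 mm.
- holdbar (a joint): Hinge of the hold-down bar, rad: 0 = open, leaning 0.12 rad back past upright; starts at 0 to 0.08; grows as the bar swings up, forward (to the pallet's front) and down. Axis along pallet y at pallet x = 120 mm, 120 mm above the bench. The bar meets lying cubes at about 1.72 (end stop 1.78). Damped: once past upright the 0.5 kg bar sinks by itself in 2 to 3 s.
- holdbar_mid (a point): Middle of the hold-down bar: round, 20 mm thick, 400 mm long along pallet y, 70 mm from the hinge axis on arms at pallet y = +-200 mm. From its middle a thin stalk with a 28 mm black ball grip sticks out 58 mm square to the arms, away from the closing side (to the back when open, straight up when closed).
- tsquare: Loose aluminium T-square, 0.34 kg, 30 mm thick. Head 340 mm long, 30 mm deep; stem 30 mm wide, 150 mm long, from the middle of the head. Origin: middle of the head's flat working face at half thickness (15 mm above what it lies on); +x out of the working face, +y along the head, z up; the stem lies along -x, from -30 to -180 mm. Balance point about 50 mm behind the working face.
- tsquare_mid (a point): Middle of the T-square's outline: on the stem, 90 mm behind the working face, at half thickness.
- mat: Flat grey rubber mat fixed on the bench, 370 x 210 mm, 2 mm thick, where the T-square lies at the start. Origin: centre of its underside; x along its long side, y along its short side. The T-square lies on it with its head along the mat's x and its middle near the mat's centre, working face towards the mat's -y.
- cube0: Loose foamed-concrete test cube, 100 mm each way, 0.34 to 0.5 kg (may be absent); stands on the bench in front of the pallet, roughly square to it, 4 to 14 mm short of its front edge. Origin: its centre. +z points out of the rough, darker trowelled face, which is on top at the start; the five other faces are smooth. Too wide for a gripper.
- cube1: Loose foamed-concrete test cube, 100 mm each way, 0.34 to 0.5 kg (may be absent); stands on the bench in front of the pallet, roughly square to it, 4 to 14 mm short of its front edge. Origin: its centre. +z points out of the rough, darker trowelled face, which is on top at the start; the five other faces are smooth. Too wide for a gripper.
- cube2: Loose foamed-concrete test cube, 100 mm each way, 0.34 to 0.5 kg (may be absent); stands on the bench in front of the pallet, roughly square to it, 4 to 14 mm short of its front edge. Origin: its centre. +z points out of the rough, darker trowelled face, which is on top at the start; the five other faces are smooth. Too wide for a gripper.
- cube0_top (a point): Centre of the trowelled face of that cube.
- cube1_top (a point): Centre of the trowelled face of that cube.
- cube2_top (a point): Centre of the trowelled face of that cube.
- brush: Bystander: hand brush, 190 mm long, 42 mm wide, lying just left of the pallet. Origin: centre of its underside.
- prism: Bystander: mortar prism 160 x 40 x 40 mm lying on the bench at the left. Origin: centre of its underside.
- mallet: Bystander: rubber mallet, about 250 mm long, lying on the bench left of the brush. Origin: on the bench under its handle.
- feeler: Bystander: folded steel feeler gauge, 105 x 18 x 14 mm, lying on the bench between the robot and the cubes, to the right. Origin: centre of its underside.
There are look-alikes about, which are no part of the job. Leave any yellow look-alike of the cube1 alone.

How it is judged:
By the outcome, as a careful person would: the job done as asked, in the order asked, and still so for the second after the job is handed in, with the robot touching nothing.
Of cube0, cube1, cube2 only 2 to 3 are there at a start; the rules pass over those that are not, and their reading is None.
At some moment in a run one of cube0, cube1, cube2, tsquare may be knocked a few centimetres aside while the robot is not near it.
Once in a run the grip may slacken for a moment while it holds something.
It also fails if it takes over 210 s, if anything falls off the work surface, if the arm or the gripper's body presses on something with over 40 N, if the wrist force passes 120 N, or if a joint passes its speed limit or range.

## Working session

There is one attempt and no reset: what is moved stays moved. The work goes in short steps, Python scripts to look and compute and a tool call to move; the robot and the scene stay as the last step left them, time stands still between calls to the robot, and variables do not carry over. Pictures are saved under pics/ and viewed, about 12 in all and at most 16, crops included, and the job is handed in when it is done.

Besides the shell and the picture viewer there is one more tool, called after ">>>" by a JSON object that holds its "api" and its "payload". move_arm: Moves the arm, as the interface text tells. Its arguments: {"type":"object","properties":{"increments":{"type":"array","items":{"type":"number"}},"jaw":{"type":"number"},"newtons":{"type":"number"}},"required":["increments"]}

```bash
ls; mkdir -p pics; cat > h.py <<'E'
import numpy as np, cv2
from station import env
from scipy.spatial.transform import Rotation as R
def cam(n):
    s=env.sense(); rgb,d=env.read_camera(n); p=env.camera_params(n)
    f=240/np.tan(np.radians(p['fov_y'])/2)
    if 'hand_eye' in p:
        T=np.eye(4);T[:3,:3]=R.from_quat(s['tool_rot']).as_matrix();T[:3,3]=s['ee_pos'];W=T@np.array(p['hand_eye'])
    else: W=np.linalg.inv(np.array(p['camera_from_world']))
    v,u=np.mgrid[:480,:640]
    P=np.stack([(u-p['cx'])/f*d,(v-p['cy'])/f*d,d],-1)@W[:3,:3].T+W[:3,3]
    P[d==0]=np.nan
    return rgb,d,P,(W,f,p['cx'],p['cy'])
def save(n,rgb): cv2.imwrite(f'pics/{n}.png',rgb[...,::-1])
def proj(K,X):
    W,f,cx,cy=K; c=(np.asarray(X)-W[:3,3])@W[:3,:3]; return c[...,:2]/c[...,2:]*f+[cx,cy]
E
python3 - <<'E'
from h import *
s=env.sense(); print(s)
for n in('scene','top'):
    rgb,d,P,K=cam(n); save(n+'0',rgb); np.savez(n+'0',P=P,rgb=rgb); print(n,K, env.camera_params(n))
    for l in ['pallet','cube0','cube1','cube2','tsquare','mat','holdbar_mid','brush','prism','mallet','feeler']:
        for r in env.cut_out(n,l):
            m=r['mask']; print(n,l,round(r['p'],2),np.round(r['uv']),m.sum(),np.round(np.nanmedian(P[m],0),3))
E
```

```text
pics
{'time': 0.0, 'qpos': array([ 1.05261186e+00,  3.13439163e-01,  1.49842157e+00, -3.96030743e-05,
        1.33099795e+00, -2.23412154e-01]), 'joint_velocities': array([ 0.00080415, -0.00057844, -0.00205676, -0.00148523, -0.00111417,
       -0.0006624 ]), 'effort': array([-3.66645318e-04, -4.02210653e+01, -2.52267677e+01,  6.94406661e-02,
        3.52331065e-02, -1.60185264e-04]), 'ee_pos': array([0.15240699, 0.50209214, 0.20397248]), 'tool_rot': array([ 1.46848437e-01,  9.89158802e-01, -5.96962820e-04, -2.11454017e-04]), 'ft_force': array([-0.93438204,  1.21647045, -0.10293075]), 'torque': array([-0.02213535,  0.02761765,  0.00566454]), 'width': 1.000031225019698}
scene (array([[-0.64258095,  0.45237105, -0.61842555,  1.22836058],
       [ 0.76617769,  0.3876151 , -0.51256831,  0.66827091],
       [ 0.00784002, -0.8031905 , -0.59567068,  0.8890525 ],
       [ 0.        ,  0.        ,  0.        ,  1.        ]]), np.float64(506.45038625914685), 313.0570584765485, 244.5814127674423) {'fov_y': 50.7112828488202, 'cx': 313.0570584765485, 'cy': 244.5814127674423, 'camera_from_world': a
[... 3114 characters left out ...]
.72 [366. 220.] 1688 [ 0.508 -0.104  0.1  ]
top cube2 0.67 [444. 359.] 2111 [ 0.169 -0.307  0.099]
top tsquare 0.95 [487. 238.] 2676 [ 0.465 -0.439  0.031]
top tsquare 0.7 [272. 215.] 1735 [0.512 0.14  0.1  ]
top holdbar_mid 0.94 [320. 130.] 1785 [0.701 0.018 0.198]
top holdbar_mid 0.19 [365. 218.] 1782 [ 0.509 -0.104  0.1  ]
top brush 0.55 [210. 198.] 762 [0.581 0.307 0.018]
top brush 0.21 [367. 267.] 253 [ 0.39  -0.124  0.014]
top brush 0.16 [490. 242.] 2561 [ 0.465 -0.439  0.031]
top prism 0.87 [124. 204.] 1308 [0.548 0.534 0.039]
top prism 0.25 [316. 164.] 11608 [0.673 0.017 0.01 ]
top mallet 0.88 [149. 286.] 1471 [0.332 0.464 0.036]
top feeler 0.57 [369. 267.] 236 [ 0.391 -0.127  0.014]
```

View pics/top0.png

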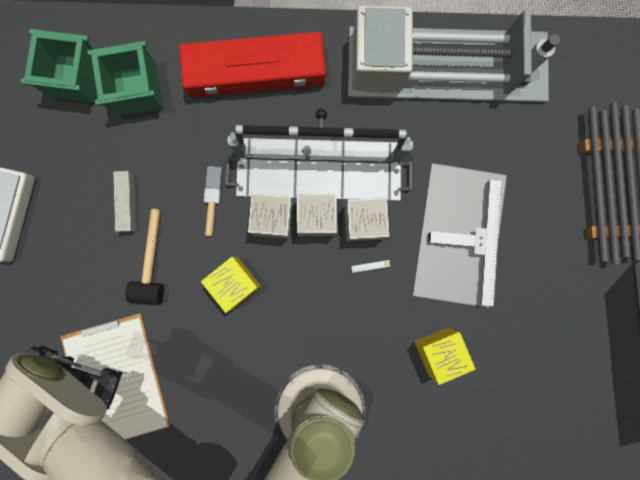

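View pics/scene0.png

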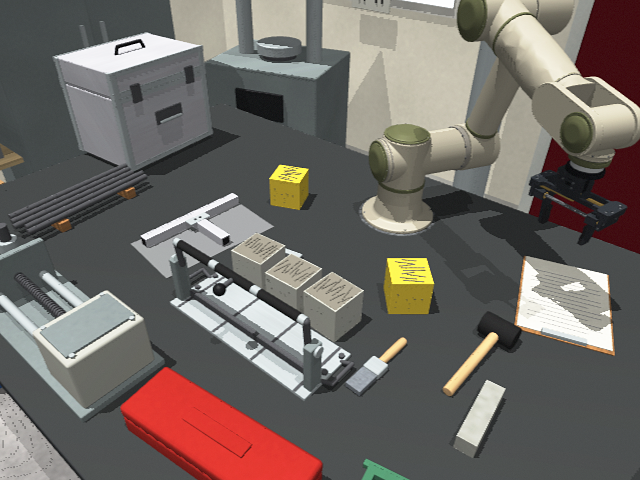

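```bash
cat >> h.py <<'E'
def rect(P,mask,z0,z1):
    "min-area rectangle (m, deg) of mask points with z in range"
    Q=P[mask]; Q=Q[(Q[:,2]>z0)&(Q[:,2]<z1)][:,:2]
    c,sz,a=cv2.minAreaRect((Q*1000).astype(np.float32)); return np.round(c,1),np.round(sz,1),round(a,2),len(Q)
E
python3 - <<'E'
from h import *
z=np.load('top0.npz');P=z['P'];rgb=z['rgb']
print('pallet',rect(P,(P[...,0]>.5)&(abs(P[...,1])<.35)&(P[...,0]<.85),.004,.0125))
a=np.isfinite(P[...,0])
lab=(P[...,2]>.09)&(P[...,2]<.108)
n,L,st,c=cv2.connectedComponentsWithStats(lab.astype(np.uint8))
for i in range(1,n):
    if st[i,4]>200: print(c[i],rect(P,L==i,.09,.11),rgb[L==i].mean(0))
m=(P[...,1]<-.25)&(P[...,0]>.3)&(P[...,0]<.65)
print('ts',rect(P,m,.024,.04)); print('mat',rect(P,m,.0012,.008))
# T-square head/stem
Q=P[m&(P[...,2]>.024)&(P[...,2]<.04)]
for x in np.arange(.34,.6,.02):
    q=Q[abs(Q[:,0]-x)<.01]; print(round(x,2),len(q),q[:,1].min() if len(q) else 0,q[:,1].max() if len(q) else 0)
# pallet front edge
for y in np.arange(-.2,.26,.05):
    q=P[(abs(P[...,1]-y)<.01)&(P[...,2]>.005)&(P[...,2]<.0125)&(P[...,0]>.5)]
    if len(q): print('edge',round(y,2),np.sort(q[:,0])[:4])
m=(P[...,2]>.15)&(P[...,0]>.5); print('bar',rect(P,m,.15,.3),np.nanmedian(P[m],0))
E
```

```text
pallet (array([675.,   0.]), array([699.6, 349.9]), 90.0, 8597)
[475.09927361  52.07506053] (array([ 945.1, -360.6]), array([170. , 278.3]), 5.69, 826) [77.81719128 78.60895884 79.36440678]
[44.566787   52.09747292] (array([929.1, 727.1]), array([ 70.6, 134.8]), 41.14, 277) [33.47292419 59.71841155 44.09386282]
[111.08823529  64.31512605] (array([893.3, 562.9]), array([ 69.4, 136.2]), 55.27, 238) [34.78991597 61.82352941 45.69327731]
[268.8957529  214.53024453] (array([515.8, 142.5]), array([100.4, 100.2]), 86.6, 1554) [190.11325611 185.89060489 173.03603604]
[316.11498708 213.60852713] (array([521.2,  21.7]), array([100.6,  99.2]), 1.51, 1548) [195.3378553  191.41989664 178.79392765]
[367.43669251 218.34302326] (array([ 511.8, -108.4]), array([100.7, 100.5]), 4.05, 1548) [195.86757106 191.97739018 179.45348837]
[228.43962848 284.51764706] (array([336.6, 239.6]), array([100.6, 100.8]), 39.8, 1615) [219.05448916 220.77213622  87.09597523]
[447.97471403 358.1180012 ] (array([ 163.8, -315.8]), array([102.7, 101. ]), 23.44, 1661) [215.23961469 211.8410596   73.27513546]
ts (array([ 474.6
[... 709 characters left out ...]
8561314236580242 -0.4423131776529996
edge -0.2 [0.52756827 0.52782503 0.54961272 0.56103391]
edge -0.15 [0.5786992  0.57921476 0.57934703 0.57941915]
edge -0.1 [0.57492973 0.57527505 0.57758253 0.57763564]
edge -0.05 [0.51910328 0.52169284 0.5240843  0.52705739]
edge -0.0 [0.58898106 0.5890935  0.58937314 0.58938031]
edge 0.05 [0.58820508 0.58826292 0.58836866 0.58853052]
edge 0.1 [0.50764338 0.50987849 0.53796339 0.54091932]
edge 0.15 [0.58052432 0.58058049 0.58298367 0.58371382]
edge 0.2 [0.54681006 0.54938572 0.55496854 0.57611218]
edge 0.25 [0.51010876 0.51844054 0.52361712 0.53721815]
bar (array([ 865.4, -169. ]), array([784.7, 352.1]), 89.73, 4677) [ 0.91529293 -0.12115087  0.15589688]
```

The top view shows three grey cubes at (269,215), (316,214) and (367,218) in front of the pallet. Two yellow look-alikes are at (230,285) and (445,357), and the T-square lies on its mat at (487,240) with its stem to the left. The bar is open with its ball at (321,115). Next I'll fit the pallet pose.

```bash
python3 - <<'E'
from h import *
for n in('top','scene'):
    z=np.load(n+'0.npz');P=z['P'];rgb=z['rgb'].astype(int);X,Y,Z=P[...,0],P[...,1],P[...,2]
    roi=(X>.52)&(X<.8)&(abs(Y)<.285)
    print(n,'posts',[ (np.round(np.median(P[m],0),4),rect(P,m,.12,.14)) for sgn in(1,-1) for m in [roi&(Z>.126)&(Z<.14)&(abs(Y-.015-sgn*.214)<.03)] if m.sum()>5])
    m=roi&(abs(Y-.015)<.18)&(Z>.022)&(Z<.035)&(X>.62); print('rail',rect(P,m,.02,.036))
    m=roi&(Z>.004)&(Z<.013)&(rgb.min(-1)>90)&(abs(Y-.015)<.24)
    n_,L,st,c=cv2.connectedComponentsWithStats(m.astype(np.uint8)); i=1+st[1:,4].argmax() 
    print('plate',rect(P,m,.0,.02), 'biggest',rect(P,L==i,0,.02))
    # front edge in gaps
    for y in [-.2,-.19,-.18,-.175,-.045,-.04,-.035,.08,.082,.085,.2,.21,.22,.23]:
        q=P[m&(abs(Y-y)<.003)]; print(y,np.sort(q[:,0])[:3].round(4),end=' ')
    print()
z=np.load('top0.npz');P=z['P'];m=(P[...,0]>.25)&(P[...,0]<.7)&(P[...,1]<-.25)&(P[...,1]>-.6)
Q=P[m&(P[...,2]>.024)&(P[...,2]<.04)]
h=Q[Q[:,1]<-.405]; h=h[abs(h[:,0]-.47)>.03]
print('head',cv2.minAreaRect((h[:,:2]*1000).astype(np.float32)))
s=Q[Q[:,1]>-.39]; print('stem',cv2.minAreaRect((s[:,:2]*1000).astype(np.float32)), np.median(Q[:,2]))
rgb=z['rgb'].astype(int); mm=m&(P[...,2]<.01)&(rgb.min(-1)>80)
print('mat',rect(P,mm|(m&(P[...,2]>.024)&(P[...,2]<.04)),-.01,.05),rect(P,mm,-.01,.01))
E
```

```text
top posts [(array([0.6927, 0.2337, 0.1328]), (array([694.4, 232.6]), array([38.2, 30.7]), 54.37, 130)), (array([ 0.6907, -0.1987,  0.1329]), (array([ 693.3, -197. ]), array([31.9, 39.2]), 30.71, 123))]
rail (array([683.1,  15.5]), array([357.3,  14.4]), 89.76, 630)
plate (array([657.8,  17.1]), array([464.4, 249.2]), 88.28, 7253) biggest (array([626.5,  17.8]), array([453.9, 106.2]), 89.49, 5210)
-0.2 [0.5744 0.5746 0.5749] -0.19 [0.5746 0.5747 0.5772] -0.18 [0.5747 0.5766 0.577 ] -0.175 [0.5273 0.5357 0.5717] -0.045 [0.5769 0.5769 0.5788] -0.04 [0.5744 0.5764 0.5766] -0.035 [0.5354 0.5744 0.5764] 0.08 [0.5768 0.5772 0.5793] 0.082 [0.5767 0.5772 0.5787] 0.085 [0.5767 0.5771 0.5787] 0.2 [0.5849 0.5854 0.588 ] 0.21 [0.5761 0.5772 0.579 ] 0.22 [0.5762 0.5771 0.5787] 0.23 [0.5762 0.5787 0.5794] 
scene posts [(array([0.7022, 0.234 , 0.1331]), (array([699.8, 230.9]), array([35.9, 36.9]), 89.71, 226)), (array([ 0.703 , -0.1904,  0.1325]), (array([ 697.6, -195. ]), array([35.3, 35.7]), 42.99, 106))]
rail (array([683.3,  15.2]), array([359.5,  16.7]), 89.47, 759)
plate (array([630.8,  14.8]),
[... 171 characters left out ...]
802 0.5866 0.5945] -0.175 [0.5818 0.5822 0.5885] -0.045 [0.5788 0.5842 0.5859] -0.04 [0.5816 0.5848 0.5861] -0.035 [0.5825 0.5831 0.5849] 0.08 [0.5826 0.5859 0.5861] 0.082 [0.5842 0.5859 0.5881] 0.085 [0.5804 0.5827 0.5842] 0.2 [0.579  0.5791 0.5792] 0.21 [0.5756 0.5789 0.5794] 0.22 [0.5764 0.5781 0.5796] 0.23 [0.5766 0.5778 0.58  ] 
head ((462.3057861328125, -437.03216552734375), (59.49016189575195, 340.3849792480469), 85.97777557373047)
stem ((469.2503967285156, -337.25128173828125), (104.92803192138672, 30.087383270263672), 86.20021057128906) 0.03187519626952817
mat (array([ 484.2, -381.4]), array([229.8, 380.9]), 82.57, 10590) (array([ 484.2, -381.4]), array([229.8, 380.9]), 82.57, 8308)
```

```bash
cat >> h.py <<'E'
def go(x,y,z,yaw=89.7,frm=None):
    "row (cm, rad) to bring TCP to x,y,z (m) with tool-y at yaw deg"
    s=env.sense(); p=s['ee_pos'];M=R.from_quat(s['tool_rot']).as_matrix()
    cur=np.degrees(np.arctan2(M[1,1],M[0,1])); dy=(yaw-cur+180)%360-180
    print('row',np.round(100*M.T@(np.array([x,y,z])-p),2),'turn',round(-np.radians(dy),3),'yaw now',round(cur,2),'q6',round(s['qpos'][5],2),'t',round(s['time'],1))
E
python3 -c "
from h import *
go(.43,.1425,.2); go(.43,.1425,.05)"
```

```text
row [-37.   -26.37   0.45] turn -0.29 yaw now 73.11 q6 -0.22 t 1.2
row [-37.   -26.37  15.45] turn -0.29 yaw now 73.11 q6 -0.22 t 1.2
```

>>> {"api": "move_arm", "payload": {"increments": [-37, -26.4, 0.4, -0.29, -37, -26.4, 0.4, -0.29, -37, -26.4, 0.4, -0.29, -37, -26.4, 0.4, -0.29, -37, -26.4, 0.4, -0.29, -37, -26.4, 0.4, -0.29, -37, -26.4, 0.4, -0.29, -37, -26.4, 0.4, -0.29, -37, -26.4, 0.4, -0.29, -37, -26.4, 0.4, -0.29], "jaw": 0.5}}

```text
time: 2.03
ee_pos: [0.4023, 0.1775, 0.2012]
tool_rot: [0.002, 1.0, 0.0, 0.0]
ft_force: [0.7, 0.9, -0.1]
width: 0.499
```

```bash
python3 -c "
from h import *
go(.43,.1425,.05)"
```

```text
row [-2.78 -3.48 15.12] turn 0.0 yaw now 89.72 q6 -1.42 t 2.0
```

>>> {"api": "move_arm", "payload": {"increments": [-2.8, -3.5, 0, 0, -2.8, -3.5, 0, 0, -2.8, -3.5, 4, 0, -2.8, -3.5, 8, 0, -2.8, -3.5, 12, 0, -2.8, -3.5, 15.1, 0, -2.8, -3.5, 15.1, 0, -2.8, -3.5, 15.1, 0]}}

```text
time: 2.7
ee_pos: [0.4288, 0.1444, 0.05]
tool_rot: [0.002, 1.0, -0.0, -0.001]
ft_force: [0.7, -0.2, 0.1]
width: 0.497
```

>>> {"api": "move_arm", "payload": {"increments": [-0.8, 0, 0, 0, -1.6, 0, 0, 0, -2.2, 0, 0, 0, -2.5, 0, 0, 0, -2.8, 0, 0, 0, -3.1, 0, 0, 0, -3.3, 0, 0, 0, -3.5, 0, 0, 0, -3.5, 0, 0, 0]}}

```text
time: 3.45
ee_pos: [0.4644, 0.1441, 0.05]
tool_rot: [0.002, 1.0, 0.0, 0.0]
ft_force: [-2.2, -0.2, 0.9]
width: 0.498
```

>>> {"api": "move_arm", "payload": {"increments": [-0.2, 0, 0, 0, -0.3, 0, 0, 0, -0.4, 0, 0, 0, -0.5, 0, 0, 0, -0.5, 0, 0, 0]}}

```text
time: 3.87
ee_pos: [0.4651, 0.1441, 0.0499]
tool_rot: [0.002, 1.0, -0.0, -0.005]
ft_force: [-25.1, -2.5, 22.2]
width: 0.501
```

>>> {"api": "move_arm", "payload": {"increments": [1.2, 0, 0, 0, 1.2, 0, 0, 0, 1.2, 0, -2, 0, 1.2, 0, -3.7, 0, 1.2, 0, -3.7, 0, 1.2, 0, -3.7, 0]}}

```text
time: 4.37
ee_pos: [0.4582, 0.1441, 0.0872]
tool_rot: [0.002, 1.0, 0.0, 0.001]
ft_force: [-0.3, 0.2, 0.0]
width: 0.499
```

>>> {"api": "move_arm", "payload": {"increments": [-0.5, 0, 0, 0, -0.7, 0, 0, 0, -1.0, 0, -0.4, 0, -1.35, 0, -0.85, 0, -1.75, 0, -1.25, 0, -2.15, 0, -1.65, 0, -2.6, 0, -2.0, 0, -3.0, 0, -2.35, 0, -3.45, 0, -2.7, 0, -3.9, 0, -2.95, 0]}}

```text
time: 5.2
ee_pos: [0.4968, 0.1439, 0.1169]
tool_rot: [0.002, 1.0, 0.0, 0.0]
ft_force: [0.4, 0.2, 0.0]
width: 0.501
```

```bash
python3 -c "
from h import *
rgb,d,P,K=cam('scene'); save('s1',rgb[180:400,160:460].repeat(2,0).repeat(2,1)); go(.5,.14,.12)"
```

```text
row [-0.25 -0.38 -0.27] turn 0.0 yaw now 89.72 q6 -1.51 t 5.2
```

View pics/s1.png

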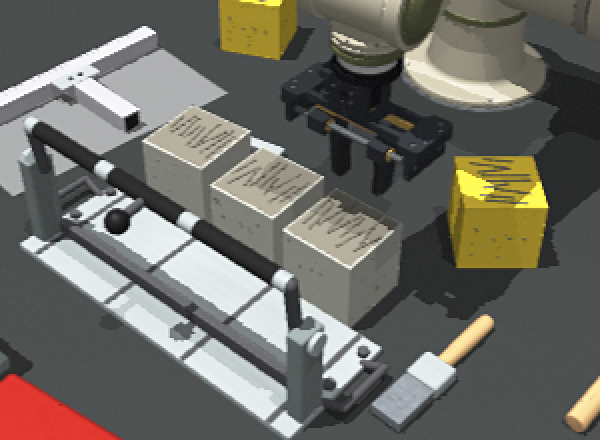

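```bash
cat >> h.py <<'E'
def cubes(n='top',z0=.094,z1=.114):
    rgb,d,P,K=cam(n); Z=P[...,2]
    lab=(Z>z0)&(Z<z1)&(P[...,0]>.1)&(P[...,0]<.7)&(abs(P[...,1])<.4)
    k,L,st,c=cv2.connectedComponentsWithStats(lab.astype(np.uint8))
    for i in range(1,k):
        if st[i,4]>200: print(np.round(c[i]),rect(P,L==i,z0,z1),'z',np.median(Z[L==i]).round(4),rgb[L==i].mean(0).round())
    return rgb,d,P,K
E
python3 -c "
from h import *
rgb,d,P,K=cubes(); save('t1',rgb)
rgb,d,P,K=cubes('scene')
print(proj(K,[.497,.144,.117]))"
```

```text
[319. 213.] (array([521. ,  21.6]), array([100.9,  99.2]), 1.28, 1325) z 0.1005 [185. 181. 168.]
[368. 218.] (array([ 511.7, -108.4]), array([100.5, 100.1]), 4.45, 1534) z 0.1005 [196. 192. 179.]
[211. 283.] (array([337.3, 273.9]), array([54.1, 48.5]), 40.09, 268) z 0.1004 [200. 196.  72.]
[448. 358.] (array([ 163.9, -315.4]), array([101.7, 100.7]), 23.62, 1625) z 0.1001 [216. 212.  73.]
[289. 174.] (array([ 167.6, -314.8]), array([113.1, 102.3]), 24.61, 528) z 0.1011 [225. 215.  81.]
[258. 249.] (array([ 511.7, -108.1]), array([105.5, 103.2]), 5.09, 998) z 0.1013 [171. 166. 151.]
[294. 272.] (array([522.4,  20.9]), array([104.3, 104.7]), 2.27, 1162) z 0.1013 [164. 159. 145.]
[410. 272.] (array([336.8, 238.4]), array([107.4, 101. ]), 39.85, 1161) z 0.101 [178. 162.  58.]
[331. 295.] (array([526.2, 142.9]), array([103.7, 105. ]), 89.84, 1371) z 0.1011 [147. 143. 131.]
[339.7414428 281.4825729]
```

>>> {"api": "move_arm", "payload": {"increments": [2, 0, 0, 0, 4.5, 0, 0, 0, 4.5, 0, 0, 0, 4.5, 0, 2.5, 0, 4.5, 0, 4.9, 0, 4.5, 0, 4.9, 0, 4, 0, 4.9, 0, 3.3, 0, 4.9, 0, 3.0, 0, 4.9, 0, 3.0, 0, 4.9, 0]}}

```text
time: 6.18
ee_pos: [0.4678, 0.144, 0.0685]
tool_rot: [0.003, 1.0, 0.0, 0.001]
ft_force: [0.1, 0.0, -0.1]
width: 0.502
```

>>> {"api": "move_arm", "payload": {"increments": [-0.4, 0, 0, 0, -0.8, 0, -0.3, 0, -1.1, 0, -0.8, 0, -1.45, 0, -1.25, 0, -1.8, 0, -1.6, 0, -2.2, 0, -2.0, 0, -2.6, 0, -2.4, 0, -3.0, 0, -2.75, 0, -3.45, 0, -3.1, 0, -3.9, 0, -3.45, 0]}}

```text
time: 7.02
ee_pos: [0.5056, 0.1438, 0.1023]
tool_rot: [0.002, 1.0, -0.0, -0.0]
ft_force: [1.3, -0.3, -0.5]
width: 0.501
```

```bash
python3 -c "
from h import *
rgb,d,P,K=cubes('scene'); save('s2',rgb[180:400,160:460].repeat(2,0).repeat(2,1))
m=(abs(P[...,1]-.143)<.06)&(P[...,0]>.45)&(P[...,0]<.65)&(P[...,2]>.02); print(np.nanmin(P[m],0),np.nanmax(P[m],0))"
```

```text
[289. 174.] (array([ 165.3, -316.5]), array([109.5, 104.1]), 23.64, 521) z 0.1011 [225. 216.  82.]
[258. 249.] (array([ 512.5, -109.4]), array([106.3, 105.7]), 4.22, 1000) z 0.1012 [171. 166. 151.]
[294. 272.] (array([522.1,  21.3]), array([104.2, 103.8]), 2.39, 1163) z 0.1013 [163. 158. 144.]
[410. 272.] (array([337. , 238.4]), array([105. , 100.3]), 39.97, 1159) z 0.1011 [177. 160.  57.]
[331. 295.] (array([526.1, 143.3]), array([103.4, 105.3]), 89.93, 1358) z 0.1012 [137. 134. 122.]
[0.45008531 0.08301339 0.02007166] [0.57919268 0.20298227 0.46489975]
```

View pics/s2.png

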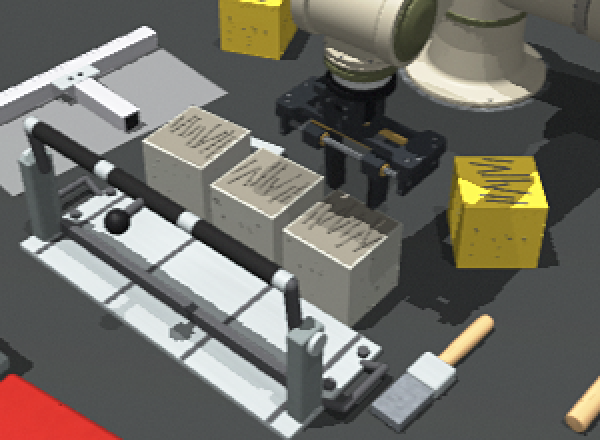

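```bash
python3 -c "
from h import *
rgb,d,P,K=cam('scene'); s=env.sense(); print(s['ee_pos'],s['qpos'],s['ft_force'])
dark=(rgb.max(-1)<70)
for (u,v) in [(330,165),(330,180),(330,190),(376,180),(376,195),(381,203),(362,214)]:
    r,c=180+v//2,160+u//2; print(u,v,rgb[r,c],P[r,c].round(3))
m=dark&(abs(P[...,1]-.143)<.06)&(P[...,0]>.4)&(P[...,0]<.6)&(P[...,2]>.07)&(P[...,2]<.16)
for z in np.arange(.07,.16,.01):
    q=P[m&(abs(P[...,2]-z)<.005)]
    if len(q): print(z.round(3),len(q),q.min(0).round(3),q.max(0).round(3))
print(proj(K,s['ee_pos']))
"
```

```text
[0.50606861 0.14381917 0.10243936] [ 5.39854370e-02  4.17743371e-01  1.63243848e+00  1.03142294e-05
  1.09025729e+00 -1.51189044e+00] [-0.41622823 -0.84921716  0.19205629]
330 165 [23 25 26] [0.515 0.113 0.17 ]
330 180 [21 22 25] [0.518 0.116 0.149]
330 190 [67 69 68] [0.395 0.021 0.004]
376 180 [27 30 30] [0.516 0.178 0.182]
376 195 [24 25 28] [0.516 0.18  0.163]
381 203 [33 35 35] [0.506 0.179 0.144]
362 214 [64 61 56] [0.496 0.148 0.102]
0.1 117 [0.481 0.098 0.097] [0.515 0.188 0.105]
0.11 2 [0.497 0.113 0.105] [0.509 0.131 0.106]
0.14 36 [0.5   0.109 0.136] [0.519 0.181 0.145]
0.15 65 [0.497 0.108 0.145] [0.52  0.182 0.155]
[337.06971931 288.11105605]
```

```bash
python3 -c "
from h import *
rgb,d,P,K=cam('wrist'); save('w1',rgb); print(np.array(env.camera_params('wrist')['hand_eye']).round(3))
Z=P[...,2]
h,e=np.histogram(Z[np.isfinite(Z)],bins=np.arange(-.06,.2,.004)); print([(round(b,3),int(a)) for a,b in zip(h,e) if a>1500])
rgb,d,P,K=cam('scene'); 
m=(rgb.max(-1)<45)&(abs(P[...,1]-.143)<.06)&(P[...,0]>.48)&(P[...,0]<.54)&(P[...,2]>.107)&(P[...,2]<.2); print(np.sort(P[m][:,2])[:8])
"
```

```text
[[ 0.    -0.948 -0.32   0.083]
 [ 1.    -0.     0.002  0.   ]
 [-0.002 -0.32   0.948 -0.181]
 [ 0.     0.     0.     1.   ]]
[(np.float64(-0.004), 8556), (np.float64(0.0), 131808), (np.float64(0.008), 5981), (np.float64(0.012), 1708), (np.float64(0.016), 3040), (np.float64(0.02), 4890), (np.float64(0.024), 1808), (np.float64(0.028), 3468), (np.float64(0.088), 1543), (np.float64(0.092), 1517), (np.float64(0.096), 2630), (np.float64(0.1), 53488), (np.float64(0.18), 2199)]
[0.13581498 0.13683247 0.13737052 0.13769548 0.13772648 0.13840407
 0.13870683 0.13884544]
```

View pics/w1.png

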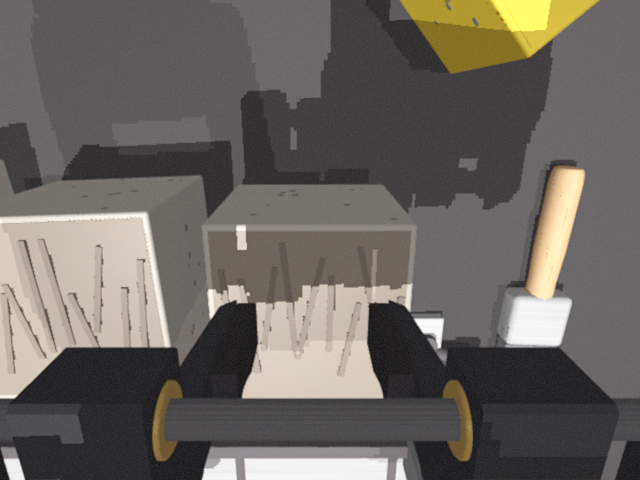

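```bash
python3 -c "
from h import *
rgb,d,P,K=cam('wrist'); s=env.sense()
M=R.from_quat(s['tool_rot']).as_matrix(); T=(P-s['ee_pos'])@M
for u,v in [(230,306),(240,310),(235,320),(225,330),(245,340),(395,308),(400,315),(390,325),(410,335),(300,320),(240,235)]: print(u,v,rgb[v,u],T[v,u].round(4))
print(K[1:], [((T[...,2]>-.06)&(abs(T[...,0])<.03)&(abs(T[...,1])<.06)&(T[...,2]<-.005)).sum()])
q=T[(T[...,2]<-.008)&(abs(T[...,0])<.05)&(abs(T[...,1])<.07)&(rgb.max(-1)<60)]; print(q.min(0),q.max(0))
"
```

```text
230 306 [42 41 41] [ 0.0098 -0.0309 -0.0399]
240 310 [40 37 40] [ 0.0075 -0.0274 -0.0389]
235 320 [41 35 35] [ 0.0087 -0.0275 -0.0487]
225 330 [40 34 38] [ 0.0092 -0.0295 -0.0565]
245 340 [35 34 33] [ 0.0066 -0.0225 -0.0586]
395 308 [38 35 40] [ 0.0101  0.0314 -0.0423]
400 315 [44 44 45] [ 0.0098  0.0323 -0.0471]
390 325 [33 33 33] [ 0.0084  0.0279 -0.0519]
410 335 [38 40 44] [ 0.0101  0.0328 -0.0613]
300 320 [212 201 189] [-0.0187 -0.0055 -0.    ]
240 235 [232 221 210] [ 0.0253 -0.0328  0.0002]
(np.float64(413.7553319506763), 312.08923910524976, 242.18131270267637) [np.int64(3899)]
[-0.0127225  -0.06164433 -0.12548168] [ 0.03484408  0.06354945 -0.03433213]
```

```bash
python3 -c "
from h import *
s=env.sense(); M=R.from_quat(s['tool_rot']).as_matrix()
for n in('wrist','scene'):
    rgb,d,P,K=cam(n); T=(P-s['ee_pos'])@M
    q=T[(T[...,2]<-.02)&(T[...,2]>-.2)&(abs(T[...,0])<.06)&(abs(T[...,1])<.11)&(rgb.max(-1)<80)]
    for a,b in [(0,.02),(.02,.042),(.045,.06),(.06,.075),(.075,.1)]:
        k=q[(abs(q[:,1])>=a)&(abs(q[:,1])<b)]
        if len(k): print(n,a,b,len(k),'zmax',np.percentile(k[:,2],[100,98,90,50]).round(3),'x',k[:,0].min().round(3),k[:,0].max().round(3))
"
```

```text
wrist 0 0.02 4254 zmax [-0.11  -0.111 -0.112 -0.115] x 0.019 0.028
wrist 0.02 0.042 36612 zmax [-0.034 -0.043 -0.06  -0.114] x -0.012 0.035
wrist 0.045 0.06 10179 zmax [-0.104 -0.106 -0.11  -0.122] x 0.016 0.035
wrist 0.06 0.075 744 zmax [-0.111 -0.111 -0.112 -0.115] x 0.019 0.027
wrist 0.075 0.1 881 zmax [-0.099 -0.1   -0.1   -0.102] x -0.008 0.007
scene 0 0.02 538 zmax [-0.044 -0.112 -0.136 -0.155] x -0.039 0.024
scene 0.02 0.042 962 zmax [-0.034 -0.04  -0.052 -0.123] x -0.037 0.025
scene 0.045 0.06 205 zmax [-0.094 -0.103 -0.109 -0.127] x -0.037 0.026
scene 0.06 0.075 259 zmax [-0.105 -0.112 -0.116 -0.141] x -0.037 0.034
scene 0.075 0.1 663 zmax [-0.099 -0.101 -0.106 -0.137] x -0.037 0.035
```

>>> {"api": "move_arm", "payload": {"increments": [2, 0, 0, 0, 5.4, 0, 0, 0, 5.4, 0, 0, 0, 5.4, 0, 3, 0, 5.4, 0, 6.8, 0, 5.4, 0, 6.8, 0, 5.4, 0, 6.8, 0]}}

```text
time: 7.95
ee_pos: [0.4505, 0.144, 0.0336]
tool_rot: [0.002, 1.0, -0.0, -0.002]
ft_force: [-0.6, -0.3, 0.9]
width: 0.501
```

>>> {"api": "move_arm", "payload": {"increments": [-0.7, 0, 0, 0, -1.2, 0, 0, 0, -1.6, 0, -0.2, 0, -2.0, 0, -0.6, 0, -2.4, 0, -1.0, 0, -2.8, 0, -1.45, 0, -3.2, 0, -1.9, 0, -3.6, 0, -2.3, 0, -4.0, 0, -2.7, 0, -4.35, 0, -3.0, 0]}}

```text
time: 8.78
ee_pos: [0.4947, 0.1441, 0.0664]
tool_rot: [0.002, 1.0, 0.0, -0.0]
ft_force: [-9.0, 0.2, 9.7]
width: 0.502
```

>>> {"api": "move_arm", "payload": {"increments": [0, 0, -0.4, 0, -0.4, 0, -0.8, 0, -0.8, 0, -1.15, 0, -1.25, 0, -1.45, 0, -1.7, 0, -1.7, 0, -2.15, 0, -1.95, 0, -2.6, 0, -2.15, 0, -3.05, 0, -2.3, 0, -3.5, 0, -2.45, 0, -4.0, 0, -2.6, 0]}}

```text
time: 9.62
ee_pos: [0.5352, 0.1437, 0.09]
tool_rot: [0.002, 1.0, -0.0, -0.0]
ft_force: [-1.1, 0.3, -0.3]
width: 0.499
```

```bash
python3 -c "
from h import *
rgb,d,P,K=cubes('scene'); save('s3',rgb[180:400,160:460].repeat(2,0).repeat(2,1))
"
```

```text
[287. 174.] (array([ 168.2, -321.1]), array([112.2,  90.3]), 26.37, 453) z 0.101 [226. 217.  85.]
[258. 249.] (array([ 512.2, -110.6]), array([104.6, 105.9]), 4.07, 992) z 0.1011 [171. 166. 152.]
[291. 272.] (array([523. ,  20.5]), array([101.9, 104.9]), 2.13, 1027) z 0.1013 [157. 153. 139.]
[410. 272.] (array([337. , 238.8]), array([104.9, 102.1]), 39.6, 1156) z 0.1011 [174. 157.  56.]
[316. 310.] (array([569.6, 144.3]), array([ 98.5, 101.8]), 0.22, 653) z 0.1038 [154. 149. 137.]
```

View pics/s3.png

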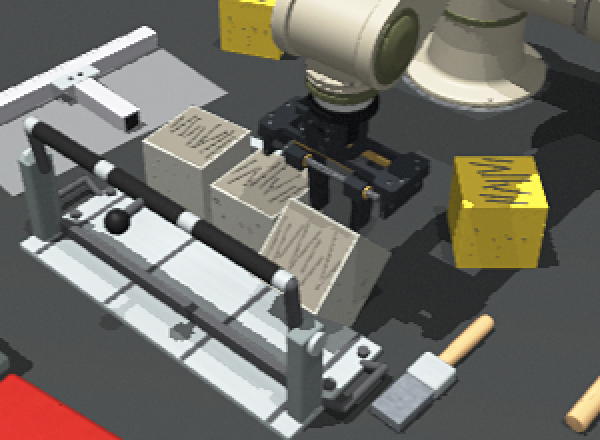

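The cube is tilted about 45–50° over the plate edge, so I'll keep pushing.

>>> {"api": "move_arm", "payload": {"increments": [-0.5, 0, -0.1, 0, -1.0, 0, -0.2, 0, -1.5, 0, -0.25, 0, -2.0, 0, -0.25, 0, -2.5, 0, -0.25, 0, -3.0, 0, -0.25, 0, -3.0, 0, -0.25, 0, -3.0, 0, -0.25, 0]}}

```text
time: 10.33
ee_pos: [0.5648, 0.1435, 0.0922]
tool_rot: [0.002, 1.0, -0.0, -0.0]
ft_force: [-0.8, -0.2, 0.2]
width: 0.498
```

```bash
python3 -c "
from h import *
rgb,d,P,K=cubes('scene'); go(.44,.0215,.12); go(.448,.0215,.034)
"
```

```text
[284. 173.] (array([ 171.7, -331.2]), array([111.7,  67.5]), 23.7, 329) z 0.1011 [225. 216.  87.]
[258. 249.] (array([ 512.1, -108.5]), array([105. , 104.2]), 4.2, 965) z 0.1011 [172. 167. 152.]
[410. 272.] (array([337.9, 239. ]), array([107. , 101.3]), 41.12, 1153) z 0.1011 [176. 158.  57.]
[288. 275.] (array([534. ,  22.4]), array([ 79.5, 105.1]), 1.14, 739) z 0.1012 [155. 151. 138.]
[320. 306.] (array([596.1, 143.7]), array([104. , 105.2]), 89.94, 817) z 0.1091 [146. 146. 137.]
row [ 12.4  -12.27  -2.77] turn 0.001 yaw now 89.73 q6 -1.52 t 10.4
row [ 11.6  -12.26   5.83] turn 0.001 yaw now 89.73 q6 -1.52 t 10.4
```

>>> {"api": "move_arm", "payload": {"increments": [4, 0, -3, 0, 8, 0, -3, 0, 12, -3, -3, 0, 13.5, -7, -3, 0, 13.5, -11, -3, 0, 13.5, -12.3, -3, 0, 13.5, -12.3, 1, 0, 13.5, -12.3, 5, 0, 13.5, -12.3, 7.6, 0, 13.5, -12.3, 7.6, 0]}}

```text
time: 11.22
ee_pos: [0.4261, 0.0217, 0.0129]
tool_rot: [0.003, 1.0, 0.001, -0.004]
ft_force: [-1.0, 0.5, -0.4]
width: 0.5
```

```bash
python3 -c "
from h import *
rgb,d,P,K=cubes('top'); cubes('scene');go(.45,.0215,.016)
"
```

```text
[269. 178.] (array([609.4, 143.5]), array([100.4, 101.1]), 89.46, 1566) z 0.1082 [214. 214. 203.]
[317. 209.] (array([525.9,  21.7]), array([90.4, 99.2]), 1.36, 1178) z 0.1007 [188. 184. 171.]
[368. 218.] (array([ 511.6, -108.5]), array([100. , 100.5]), 4.3, 1513) z 0.1005 [188. 184. 171.]
[228. 285.] (array([336.7, 239.4]), array([100.4, 100.5]), 40.17, 1600) z 0.1005 [211. 212.  82.]
[448. 358.] (array([ 163.8, -315.2]), array([101.7, 100.9]), 23.46, 1634) z 0.1002 [208. 204.  69.]
[282. 174.] (array([ 175.8, -334.7]), array([113.6,  60.8]), 29.79, 272) z 0.1014 [226. 217.  84.]
[258. 249.] (array([ 511.5, -109.8]), array([104.6, 105. ]), 4.91, 996) z 0.1013 [172. 167. 152.]
[294. 272.] (array([521.7,  22.2]), array([102.5, 103.7]), 3.04, 1166) z 0.1013 [174. 170. 155.]
[410. 272.] (array([336.6, 238.5]), array([106.6, 102.2]), 41.12, 1159) z 0.1012 [230. 223.  85.]
[314. 309.] (array([608.5, 143.4]), array([102.9, 100.8]), 89.61, 1170) z 0.1087 [223. 223. 215.]
row [-2.09  0.03  0.09] turn 0.001 yaw now 89.73 q6 -1.79 t 11.3
```

>>> {"api": "move_arm", "payload": {"increments": [-1.2, 0, 0, 0, -2.2, 0, 0, 0, -2.6, 0, 0, 0, -2.9, 0, 0, 0, -3.2, 0, 0, 0, -3.5, 0, 0, 0, -3.7, 0, 0, 0, -3.85, 0, 0, 0, -3.85, 0, 0, 0]}}

```text
time: 12.07
ee_pos: [0.4645, 0.0214, 0.0165]
tool_rot: [0.002, 1.0, 0.0, -0.004]
ft_force: [-20.1, -1.6, 15.0]
width: 0.497
```

>>> {"api": "move_arm", "payload": {"increments": [1.3, 0, 0, 0, 1.4, 0, 0, 0, 1.4, 0, -1.8, 0, 1.4, 0, -1.8, 0]}}

```text
time: 12.4
ee_pos: [0.4554, 0.0207, 0.0365]
tool_rot: [0.003, 1.0, -0.0, 0.002]
ft_force: [1.0, -0.8, 0.8]
width: 0.503
```

>>> {"api": "move_arm", "payload": {"increments": [-0.7, 0, 0, 0, -1.2, 0, 0, 0, -1.6, 0, -0.3, 0, -2.0, 0, -0.75, 0, -2.4, 0, -1.2, 0, -2.8, 0, -1.65, 0, -3.2, 0, -2.1, 0, -3.6, 0, -2.55, 0, -4.0, 0, -2.95, 0, -4.35, 0, -3.3, 0]}}

```text
time: 13.23
ee_pos: [0.4967, 0.021, 0.0672]
tool_rot: [0.002, 1.0, 0.0, -0.002]
ft_force: [-4.5, -0.0, 4.4]
width: 0.5
```

>>> {"api": "move_arm", "payload": {"increments": [-0.3, 0, -0.25, 0, -0.7, 0, -0.55, 0, -1.1, 0, -0.85, 0, -1.5, 0, -1.15, 0, -1.9, 0, -1.4, 0, -2.3, 0, -1.65, 0, -2.7, 0, -1.85, 0, -3.1, 0, -2.0, 0, -3.5, 0, -2.15, 0, -4.0, 0, -2.3, 0]}}

```text
time: 14.07
ee_pos: [0.5375, 0.0207, 0.0906]
tool_rot: [0.002, 1.0, 0.0, -0.0]
ft_force: [0.8, 0.6, -0.0]
width: 0.502
```

>>> {"api": "move_arm", "payload": {"increments": [-0.5, 0, -0.1, 0, -1.0, 0, -0.2, 0, -1.5, 0, -0.25, 0, -2.0, 0, -0.25, 0, -2.5, 0, -0.25, 0, -3.0, 0, -0.25, 0, -3.0, 0, -0.25, 0, -3.0, 0, -0.25, 0]}}

```text
time: 14.73
ee_pos: [0.5672, 0.0206, 0.0927]
tool_rot: [0.002, 1.0, 0.0, -0.0]
ft_force: [-0.2, 0.8, -0.6]
width: 0.503
```

```bash
python3 -c "
from h import *
cubes('scene');go(.43,-.108,.12)
"
```

```text
[251. 253.] (array([ 532.2, -107.6]), array([ 64.3, 101.6]), 4.11, 507) z 0.1011 [159. 155. 142.]
[410. 272.] (array([337.3, 238.8]), array([108.2, 100.6]), 40.13, 1151) z 0.1011 [230. 223.  85.]
[274. 285.] (array([597.2,  20.7]), array([104.2,  68.4]), 88.87, 745) z 0.1118 [197. 198. 189.]
[254. 300.] (array([661.1,  21. ]), array([ 17.4, 101.6]), 5.37, 249) z 0.1059 [158. 158. 149.]
[314. 309.] (array([607.9, 143.3]), array([103. , 101.8]), 89.32, 1160) z 0.1087 [215. 216. 207.]
row [ 13.64 -12.92  -2.72] turn 0.0 yaw now 89.72 q6 -1.74 t 14.8
```

>>> {"api": "move_arm", "payload": {"increments": [4, 0, -3, 0, 8, 0, -3, 0, 12, -3, -3, 0, 14.5, -7, -3, 0, 14.5, -11, -3, 0, 14.5, -12.9, -3, 0, 14.5, -12.9, 1, 0, 14.5, -12.9, 5, 0, 14.5, -12.9, 7.7, 0, 14.5, -12.9, 7.7, 0]}}

```text
time: 15.62
ee_pos: [0.4186, -0.1064, 0.0122]
tool_rot: [0.003, 1.0, 0.002, -0.004]
ft_force: [-1.1, 0.9, -0.1]
width: 0.501
```

```bash
python3 -c "
from h import *
rgb,d,P,K=cubes('top'); go(.43,-.108,.016); save('t3',rgb[100:260,180:420].repeat(3,0).repeat(3,1))
"
```

```text
[269. 178.] (array([609.6, 143.7]), array([100.4, 101.6]), 89.46, 1571) z 0.1081 [212. 212. 201.]
[317. 179.] (array([608.5,  21. ]), array([ 99.9, 101.1]), 89.69, 1552) z 0.108 [214. 216. 206.]
[368. 212.] (array([ 517.6, -108.3]), array([ 88.3, 100.5]), 4.16, 1016) z 0.1005 [186. 182. 169.]
[228. 281.] (array([336.8, 239.4]), array([100.6, 100.3]), 40.4, 1327) z 0.1005 [209. 210.  81.]
[448. 358.] (array([ 164.1, -315.1]), array([101. , 101.3]), 23.49, 1633) z 0.1001 [206. 203.  68.]
row [-0.98 -0.08 -0.12] turn 0.0 yaw now 89.71 q6 -2.09 t 15.7
```

>>> {"api": "move_arm", "payload": {"increments": [-1.0, 0, 0, 0, -2.0, 0, 0, 0, -2.5, 0, 0, 0, -2.9, 0, 0, 0, -3.2, 0, 0, 0, -3.6, 0, 0, 0, -4.0, 0, 0, 0, -4.3, 0, 0, 0, -4.5, 0, 0, 0, -4.6, 0, 0, 0]}}

```text
time: 16.5
ee_pos: [0.4641, -0.1078, 0.0162]
tool_rot: [0.002, 1.0, 0.001, -0.004]
ft_force: [-35.4, -3.1, 29.2]
width: 0.501
```

>>> {"api": "move_arm", "payload": {"increments": [1.3, 0, 0, 0, 1.4, 0, 0, 0, 1.4, 0, -1.8, 0, 1.4, 0, -1.8, 0]}}

```text
time: 16.83
ee_pos: [0.4553, -0.1088, 0.036]
tool_rot: [0.003, 1.0, -0.001, 0.002]
ft_force: [1.0, -0.4, -0.0]
width: 0.502
```

>>> {"api": "move_arm", "payload": {"increments": [-0.7, 0, 0, 0, -1.2, 0, 0, 0, -1.6, 0, -0.3, 0, -2.0, 0, -0.75, 0, -2.4, 0, -1.2, 0, -2.8, 0, -1.65, 0, -3.2, 0, -2.1, 0, -3.6, 0, -2.55, 0, -4.0, 0, -2.95, 0, -4.35, 0, -3.3, 0]}}

```text
time: 17.67
ee_pos: [0.4967, -0.108, 0.0669]
tool_rot: [0.002, 1.0, 0.0, -0.001]
ft_force: [-5.9, -0.2, 8.2]
width: 0.5
```

>>> {"api": "move_arm", "payload": {"increments": [-0.3, 0, -0.25, 0, -0.7, 0, -0.55, 0, -1.1, 0, -0.85, 0, -1.5, 0, -1.15, 0, -1.9, 0, -1.4, 0, -2.3, 0, -1.65, 0, -2.7, 0, -1.85, 0, -3.1, 0, -2.0, 0, -3.5, 0, -2.15, 0, -4.0, 0, -2.3, 0]}}

```text
time: 18.5
ee_pos: [0.5374, -0.1083, 0.0901]
tool_rot: [0.002, 1.0, 0.0, -0.0]
ft_force: [-0.6, 0.7, 0.8]
width: 0.499
```

>>> {"api": "move_arm", "payload": {"increments": [-0.5, 0, -0.1, 0, -1.0, 0, -0.2, 0, -1.5, 0, -0.25, 0, -2.0, 0, -0.25, 0, -2.5, 0, -0.25, 0, -3.0, 0, -0.25, 0, -3.0, 0, -0.25, 0, -3.0, 0, -0.25, 0]}}

```text
time: 19.17
ee_pos: [0.5671, -0.1084, 0.0923]
tool_rot: [0.002, 1.0, 0.0, -0.0]
ft_force: [-0.5, -0.1, 0.3]
width: 0.499
```

>>> {"api": "move_arm", "payload": {"increments": [4, 0, -3, 0, 8, 0, -6, 0, 12, 0, -9, 0, 14.5, 0, -9, 0, 14.5, 0, -9, 0, 14.5, 0, -9, 0]}}

```text
time: 19.67
ee_pos: [0.421, -0.1079, 0.1837]
tool_rot: [0.003, 1.0, -0.001, 0.001]
ft_force: [-0.5, -0.3, 0.5]
width: 0.499
```

```bash
python3 -c "
from h import *
rgb,d,P,K=cubes('top'); save('t4',rgb[100:320,180:520].repeat(2,0).repeat(2,1))
m=(P[...,0]>.25)&(P[...,0]<.7)&(P[...,1]<-.25)&(P[...,1]>-.6)
Q=P[m&(P[...,2]>.024)&(P[...,2]<.04)]
s=Q[Q[:,1]>-.39]; print('stem',cv2.minAreaRect((s[:,:2]*1000).astype(np.float32)), np.median(Q[:,2]))
"
```

```text
[269. 178.] (array([609.4, 143.7]), array([100.5, 101.4]), 89.56, 1571) z 0.1081 [212. 212. 202.]
[317. 179.] (array([608.7,  21. ]), array([101.4,  99.9]), 0.14, 1550) z 0.1081 [214. 216. 206.]
[369. 180.] (array([ 607.9, -111.7]), array([102.2, 100.5]), 0.71, 1565) z 0.1081 [213. 216. 207.]
[228. 285.] (array([336.8, 239.3]), array([100.4, 100.7]), 40.09, 1600) z 0.1005 [209. 211.  81.]
[448. 358.] (array([ 164. , -315.2]), array([101.1, 100.9]), 23.43, 1629) z 0.1001 [206. 203.  68.]
stem ((469.29559326171875, -338.02947998046875), (106.01901245117188, 29.92745590209961), 85.7376937866211) 0.0318616984911142
```

View pics/t4.png

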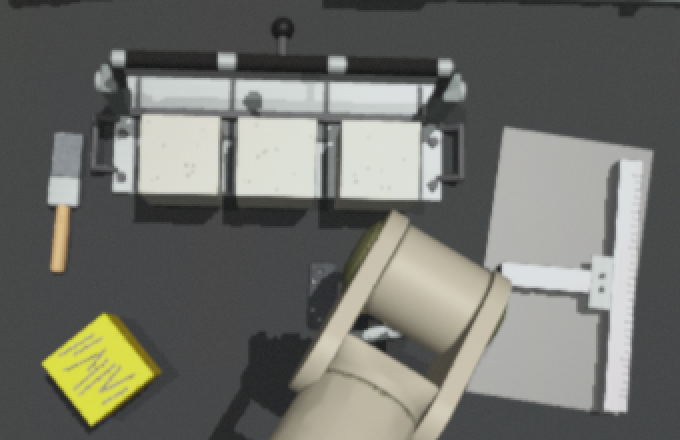

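All three cubes lie smooth face up with the trowelled face to the rail. In the crop they are at about (180,157), (277,162) and (380,163), each about 17 mm out over the edge. Next is the T-square.

```bash
python3 -c "
from h import *
go(.466,-.39,.12,-3.9)"
```

```text
row [ -4.55 -28.18   6.32] turn 1.633 yaw now 89.67 q6 -2.09 t 19.7
```

>>> {"api": "move_arm", "payload": {"increments": [-4.5, -28.2, 3, 1.633, -4.5, -28.2, 3, 1.633, -4.5, -28.2, 3, 1.633, -4.5, -28.2, 3, 1.633, -4.5, -28.2, 3, 1.633, -4.5, -28.2, 3, 1.633, -4.5, -28.2, 3, 1.633, -4.5, -28.2, 3, 1.633, -4.5, -28.2, 3, 1.633, -4.5, -28.2, 3, 1.633], "jaw": 0.85}}

```text
time: 20.55
ee_pos: [0.4663, -0.3906, 0.15]
tool_rot: [0.59, 0.808, 0.0, -0.001]
ft_force: [-0.1, -0.1, 0.1]
width: 0.853
```

```bash
python3 -c "
from h import *
go(.466,-.39,.12,-3.9)"
```

```text
row [ 0.05 -0.01  3.  ] turn 0.377 yaw now 17.72 q6 -1.2 t 20.6
```

>>> {"api": "move_arm", "payload": {"increments": [0, 0, 1, 0.377, 0, 0, 2, 0.377, 0, 0, 3, 0.377, 0, 0, 3, 0.377, 0, 0, 3, 0.377]}}

```text
time: 20.97
ee_pos: [0.4661, -0.3898, 0.121]
tool_rot: [0.727, 0.687, 0.0, -0.001]
ft_force: [-0.1, 0.3, 0.1]
width: 0.85
```

```bash
python3 -c "
from h import *
rgb,d,P,K=cam('wrist'); save('w2',rgb)
Z=P[...,2]; m=(Z>.026)&(Z<.04)&(P[...,0]>.25)&(P[...,0]<.65)&(P[...,1]<-.25)&(P[...,1]>-.5)
Q=P[m]
s=Q[(Q[:,1]>-.39)]; print('stem',len(s),cv2.minAreaRect((s[:,:2]*1000).astype(np.float32)) if len(s) else 0)
h=Q[(Q[:,1]<-.40)]; h=h[abs(h[:,0]-.465)>.045]; print('head',len(h),cv2.minAreaRect((h[:,:2]*1000).astype(np.float32)) if len(h) else 0,np.median(Q[:,2]))
r=env.cut_out('wrist','mat'); mm=[x for x in r]; print([(x['p'],x['uv']) for x in r])
rgb,d,P,K=cam('top');
for x in env.cut_out('top','mat'): print(x['p'],rect(P,x['mask'],-.01,.04))
go(.466,-.39,-.028,-3.9)"
```

```text
stem 7586 ((469.6466064453125, -339.07635498046875), (103.88973236083984, 30.045820236206055), 86.04586029052734)
head 10818 ((461.8043212890625, -452.595947265625), (33.19496536254883, 340.2490539550781), 86.07133483886719) 0.0329777203406495
[(0.95, [349.4, 158.7])]
0.76 (array([ 484.8, -373.9]), array([209.6, 373.2]), 82.34, 5325)
row [ 3.000e-02 -1.000e-02  1.508e+01] turn 0.009 yaw now -3.37 q6 -0.83 t 21.2
```

View pics/w2.png

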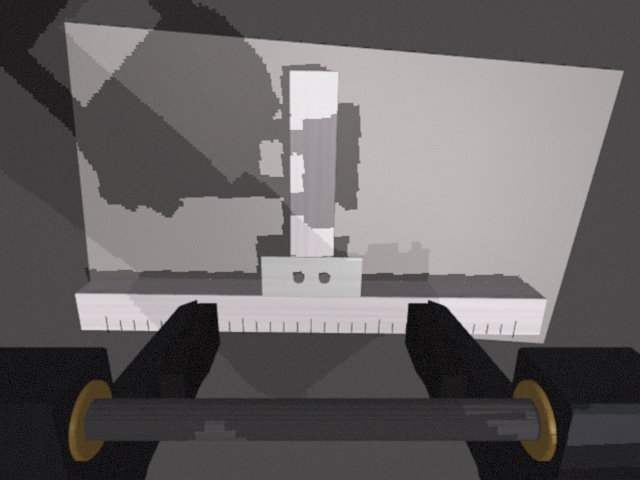

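>>> {"api": "move_arm", "payload": {"increments": [0.3, 0, 3, 0.01, 0.3, 0, 7, 0.01, 0.3, 0, 11, 0.01, 0.3, 0, 13, 0.01, 0.3, 0, 14, 0.01, 0.3, 0, 14.6, 0.01, 0.3, 0, 14.8, 0.01, 0.3, 0, 14.8, 0.01]}}

```text
time: 21.83
ee_pos: [0.4664, -0.3876, -0.0244]
tool_rot: [0.732, 0.682, -0.0, 0.001]
ft_force: [-0.5, 0.2, 0.0]
width: 0.853
```

```bash
python3 -c "
from h import *
s=env.sense(); print(s['ft_force']);go(.466,-.387,-.028,-3.9)"
```

```text
[-0.49525606  0.1734914   0.02415232]
row [ 0.06 -0.04  0.36] turn -0.003 yaw now -4.05 q6 -0.82 t 21.8
```

>>> {"api": "move_arm", "payload": {"increments": [0, 0, 0.2, 0, 0, 0, 0.3, 0, 0, 0, 0.3, 0]}}

```text
time: 22.08
ee_pos: [0.4661, -0.3872, -0.0279]
tool_rot: [0.732, 0.682, -0.0, 0.001]
ft_force: [-1.3, -1.2, -0.1]
width: 0.847
```

>>> {"api": "move_arm", "payload": {"increments": [0, 0, 0, 0, 0, 0, 0, 0, 0, 0, 0, 0, 0, 0, 0, 0, 0, 0, 0, 0, 0, 0, 0, 0, 0, 0, 0, 0, 0, 0, 0, 0, 0, 0, 0, 0], "jaw": 0.2, "newtons": 50}}

```text
time: 22.83
ee_pos: [0.4658, -0.387, -0.0286]
tool_rot: [0.732, 0.682, -0.0, 0.0]
ft_force: [-0.2, -0.7, -0.9]
width: 0.335
```

>>> {"api": "move_arm", "payload": {"increments": [0, 0, -1, 0, 0, 0, -3, 0, 0, 0, -5, 0, 0, 0, -8, 0, 0, 0, -11, 0, 0, 0, -14, 0, 0, 0, -16.5, 0, 0, 0, -16.5, 0]}}

```text
time: 23.5
ee_pos: [0.4672, -0.3884, 0.1422]
tool_rot: [0.732, 0.682, -0.0, 0.004]
ft_force: [0.2, -0.5, -2.5]
width: 0.337
```

```bash
python3 -c "
from h import *
s=env.sense(); print(s['width'],s['ft_force'],s['torque']);go(.42,.016,.136,89.7)"
```

```text
0.33697627315220874 [ 0.15389655 -0.5088061  -2.48921246] [0.03150984 0.0431507  0.12244049]
row [40.01 -7.57  0.32] turn -1.636 yaw now -4.06 q6 -0.82 t 23.5
```

>>> {"api": "move_arm", "payload": {"increments": [1.5, -0.3, 0, -0.06, 4, -0.8, 0, -0.16, 7, -1.3, 0, -0.28, 10, -1.9, 0, -0.4, 13, -2.5, 0, -0.52, 16, -3.0, 0, -0.64, 19, -3.6, 0, -0.76, 22, -4.2, 0, -0.88, 25, -4.7, 0, -1.0, 28, -5.3, 0, -1.12]}}

```text
time: 24.33
ee_pos: [0.4317, -0.1022, 0.1355]
tool_rot: [0.255, 0.967, 0.0, -0.001]
ft_force: [0.1, 0.5, -3.9]
width: 0.336
```

```bash
python3 -c "
from h import *
s=env.sense(); print(s['width']);go(.42,.016,.136,89.7)"
```

```text
0.3363891988741656
row [ 6.85  9.7  -0.04] turn -0.511 yaw now 60.42 q6 -1.55 t 24.3
```

>>> {"api": "move_arm", "payload": {"increments": [1.7, 2.4, 0, -0.12, 3.4, 4.8, 0, -0.24, 5.1, 7.2, 0, -0.36, 6.3, 8.9, 0, -0.47, 6.85, 9.7, 0, -0.511, 6.85, 9.7, 2, -0.511, 6.85, 9.7, 5, -0.511, 6.85, 9.7, 8, -0.511, 6.85, 9.7, 11, -0.511, 6.85, 9.7, 11, -0.511]}}

```text
time: 25.17
ee_pos: [0.4182, 0.0147, 0.022]
tool_rot: [0.006, 1.0, 0.001, -0.005]
ft_force: [-0.8, 0.9, -3.8]
width: 0.335
```

```bash
python3 -c "
from h import *
s=env.sense(); print(s['width']);go(.42,.016,-.029,89.7)
rgb,d,P,K=cam('top'); save('t5',rgb)
Z=P[...,2]; m=(Z>.035)&(Z<.075)&(P[...,0]>.3)&(P[...,0]<.545)&(abs(P[...,1])<.2)&(rgb.min(-1)>140)
Q=P[m]; print(len(Q),np.percentile(Q,[1,50,99],0).round(3))
h=Q[Q[:,0]>.465]; print('head',cv2.minAreaRect((h[:,:2]*1000).astype(np.float32)))
h=Q[(Q[:,0]>.465)&(abs(Q[:,1]-.016)>.04)]; 
for a,b in [(-.15,-.05),(.07,.18)]:
    k=h[(h[:,1]>a)&(h[:,1]<b)]; print(k.max(0),k.min(0),np.median(k,0))
cubes('scene')"
```

```text
0.3350461352361798
row [-0.22  0.12  5.1 ] turn -0.007 yaw now 89.27 q6 -1.8 t 25.2
2 [[ 0.479 -0.129  0.074]
 [ 0.481 -0.     0.074]
 [ 0.484  0.128  0.075]]
head ((481.2941589355469, -0.44854736328125), (261.9256896972656, 0.0), -91.05667877197266)
[ 0.47887904 -0.13138911  0.07401385] [ 0.47887904 -0.13138911  0.07401385] [ 0.47887904 -0.13138911  0.07401385]
[0.48370928 0.13049203 0.07498268] [0.48370928 0.13049203 0.07498268] [0.48370928 0.13049203 0.07498268]
[281. 174.] (array([ 172.9, -330.4]), array([111.7,  67.9]), 23.79, 258) z 0.1011 [225. 215.  82.]
[236. 261.] (array([ 593.7, -111.6]), array([103.4,  72. ]), 89.84, 784) z 0.1088 [222. 222. 214.]
[410. 272.] (array([336.8, 237.9]), array([106.6, 101.1]), 40.69, 1144) z 0.1012 [231. 223.  85.]
[274. 284.] (array([594.4,  20.4]), array([103.4,  73.1]), 88.93, 904) z 0.1088 [224. 225. 216.]
[314. 309.] (array([606.7, 143.4]), array([102.9, 100.3]), 88.94, 1171) z 0.1087 [222. 222. 214.]
```

>>> {"api": "move_arm", "payload": {"increments": [-0.2, 0.1, 1.5, -0.007, -0.2, 0.1, 3, -0.007, -0.2, 0.1, 4.2, -0.007, -0.2, 0.1, 4.8, -0.007, -0.2, 0.1, 5.1, -0.007, -0.2, 0.1, 5.1, -0.007]}}

```text
time: 25.77
ee_pos: [0.4244, 0.0151, -0.0238]
tool_rot: [0.002, 1.0, -0.0, 0.001]
ft_force: [-0.7, 0.1, -3.8]
width: 0.334
```

```bash
python3 -c "
from h import *
s=env.sense(); print(s['width'],s['ft_force']);go(.42,.016,-.030,89.7)
for n in('top','scene'):
    rgb,d,P,K=cam(n)
    Z=P[...,2]; m=(Z>.025)&(Z<.038)&(P[...,0]>.3)&(P[...,0]<.535)&(abs(P[...,1])<.2)&(rgb.min(-1)>110)
    Q=P[m]; print(n,len(Q),np.percentile(Q,[1,50,99],0).round(3))
    h=Q[(Q[:,0]>.465)&(abs(Q[:,1]-.016)>.04)]
    if len(h)>10: print('head',cv2.minAreaRect((h[:,:2]*1000).astype(np.float32)))
"
```

```text
0.3339227533650169 [-0.65191547  0.07072095 -3.75001716]
row [0.44 0.09 0.61] turn 0.001 yaw now 89.77 q6 -1.81 t 25.8
top 795 [[ 0.476 -0.152  0.03 ]
 [ 0.493 -0.016  0.036]
 [ 0.506  0.183  0.038]]
head ((491.29864501953125, 16.011062622070312), (338.5166320800781, 32.08510208129883), 89.6388931274414)
scene 626 [[ 0.441 -0.151  0.027]
 [ 0.487  0.029  0.037]
 [ 0.507  0.183  0.038]]
head ((490.5054016113281, 14.39300537109375), (341.00225830078125, 35.39365768432617), 89.9216079711914)
```

>>> {"api": "move_arm", "payload": {"increments": [0, 0, 0.3, 0, 0, 0, 0.5, 0, 0, 0, 0.6, 0, -0.8, 0, 0.6, 0, -1.6, 0, 0.6, 0, -2.4, 0, 0.6, 0, -3.2, 0, 0.6, 0, -3.8, 0, 0.6, 0, -4.3, 0, 0.6, 0, -4.7, 0, 0.6, 0]}}

```text
time: 26.7
ee_pos: [0.4711, 0.0152, -0.0306]
tool_rot: [0.002, 1.0, 0.0, -0.0]
ft_force: [-2.7, 0.4, 2.2]
width: 0.334
```

>>> {"api": "move_arm", "payload": {"increments": [-0.3, 0, 0, 0, -0.6, 0, 0, 0, -0.9, 0, 0, 0, -1.2, 0, 0, 0, -1.4, 0, 0, 0, -1.6, 0, 0, 0, -1.7, 0, 0, 0, -1.7, 0, 0, 0]}}

```text
time: 27.37
ee_pos: [0.4843, 0.0156, -0.0306]
tool_rot: [0.001, 1.0, 0.0, -0.004]
ft_force: [-19.5, -1.6, 16.8]
width: 0.336
```

```bash
cat >> h.py <<'E'
def tsq(P,rgb,x1=.6,z0=.024,z1=.036):
    Z=P[...,2]; m=(Z>z0)&(Z<z1)&(P[...,0]>.3)&(P[...,0]<x1)&(abs(P[...,1])<.2)&(rgb.min(-1)>110)
    Q=P[m]; h=Q[(Q[:,0]>.48)&(abs(Q[:,1]-.016)>.04)]
    if len(h)>10: print('head',len(h),cv2.minAreaRect((h[:,:2]*1000).astype(np.float32)),'z',np.median(h[:,2]))
    for a,b in [(-.15,-.1),(-.1,-.04),(.06,.12),(.12,.18)]:
        k=h[(h[:,1]>a)&(h[:,1]<b)]
        if len(k): print('  ',a,b,np.percentile(k[:,0],[2,50,98]).round(4))
E
python3 -c "
from h import *
rgb,d,P,K=cubes('top'); tsq(P,rgb); save('t6',rgb[100:320,180:520].repeat(2,0).repeat(2,1))
rgb,d,P,K=cam('scene'); tsq(P,rgb); s=env.sense(); print(s['ee_pos'],s['ft_force'],s['torque'])
"
```

```text
[269. 175.] (array([615.7, 144.1]), array([100. , 101.2]), 89.46, 1568) z 0.1081 [213. 213. 202.]
[318. 176.] (array([614.8,  21.1]), array([100.9,  99.5]), 0.91, 1541) z 0.1082 [216. 218. 208.]
[369. 178.] (array([ 614.9, -111.1]), array([101. , 100.8]), 89.59, 1560) z 0.1081 [214. 217. 208.]
[229. 280.] (array([336.7, 239.5]), array([100.5, 100.4]), 40.31, 1255) z 0.1006 [209. 211.  83.]
[448. 358.] (array([ 163.6, -315.6]), array([100.8, 101.5]), 23.58, 1630) z 0.1001 [207. 204.  68.]
head 787 ((551.0805053710938, 16.9766845703125), (340.32733154296875, 31.070098876953125), 89.89567565917969) z 0.029991509863202204
   -0.15 -0.1 [0.5361 0.5506 0.5643]
   -0.1 -0.04 [0.5357 0.5547 0.5654]
   0.06 0.12 [0.537  0.5533 0.5651]
   0.12 0.18 [0.5365 0.5519 0.5663]
head 20 ((542.8756103515625, 181.71041870117188), (20.856075286865234, 8.269280433654785), 29.393619537353516) z 0.030878814508495667
   0.12 0.18 [0.534  0.5398 0.5445]
[ 0.48432745  0.01556737 -0.03062443] [-19.00232065  -0.64098404  16.3051108 ] [-0.2165406   2.77336057 -0.05041787]
```

View pics/t6.png

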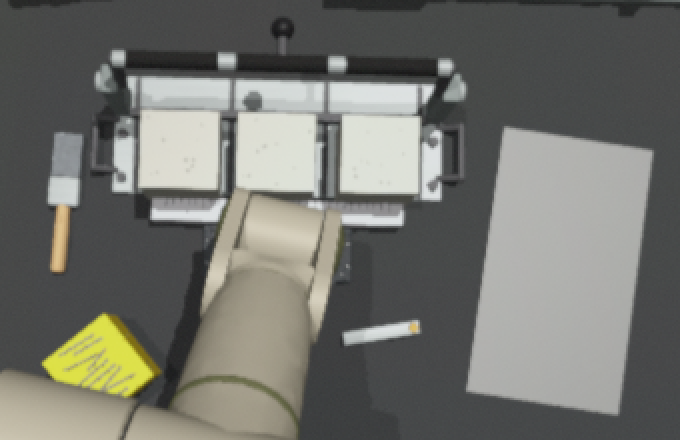

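>>> {"api": "move_arm", "payload": {"increments": [0, 0, -0.15, 0, 0, 0, -0.3, 0, -0.3, 0, -0.3, 0, -0.5, 0, -0.3, 0, -0.7, 0, -0.3, 0, -0.9, 0, -0.3, 0, -0.9, 0, -0.3, 0]}}

```text
time: 28.05
ee_pos: [0.4944, 0.0156, -0.0287]
tool_rot: [0.002, 1.0, 0.001, -0.003]
ft_force: [-7.1, 1.6, -2.8]
width: 0.337
```

```bash
python3 -c "
from h import *
rgb,d,P,K=cubes('top'); tsq(P,rgb); s=env.sense(); print(s['ee_pos'],s['ft_force'],s['torque'],s['qpos'])
"
```

```text
[269. 171.] (array([626.3, 143.8]), array([100.5, 101.5]), 89.44, 1568) z 0.1082 [213. 212. 202.]
[318. 172.] (array([625. ,  21.2]), array([100.9,  99.4]), 0.96, 1543) z 0.1082 [216. 218. 207.]
[369. 174.] (array([ 625.2, -111.3]), array([101.6, 100.2]), 0.17, 1554) z 0.1081 [214. 217. 208.]
[230. 279.] (array([337. , 239.2]), array([100.3,  99.8]), 40.38, 1183) z 0.1006 [209. 211.  83.]
[448. 358.] (array([ 164.2, -315.1]), array([101.5, 101.1]), 23.23, 1631) z 0.1001 [207. 204.  69.]
head 757 ((561.729248046875, 15.04766845703125), (344.99249267578125, 31.31892967224121), 89.74930572509766) z 0.031085728598689633
   -0.15 -0.1 [0.5471 0.5608 0.5752]
   -0.1 -0.04 [0.5465 0.5633 0.5749]
   0.06 0.12 [0.5476 0.5626 0.5759]
   0.12 0.18 [0.5472 0.5618 0.5764]
[ 0.49437585  0.01561449 -0.02872199] [-6.8657208   0.4984697  -4.66829234] [ 0.17911098  1.29725607 -0.12881393] [-2.05758234e-01  5.74888229e-01  1.81206339e+00 -4.73755400e-05
  7.60939350e-01 -1.77278116e+00]
```

>>> {"api": "move_arm", "payload": {"increments": [-0.2, 0, 0.1, 0, -0.3, 0, 0.1, 0, -0.4, 0, 0.1, 0, -0.5, 0, 0.1, 0, -0.5, 0, 0.1, 0]}}

```text
time: 28.52
ee_pos: [0.4941, 0.0157, -0.0302]
tool_rot: [0.001, 1.0, 0.001, -0.009]
ft_force: [-32.0, -4.9, 14.9]
width: 0.336
```

```bash
python3 -c "
from h import *
rgb,d,P,K=cubes('top'); tsq(P,rgb); s=env.sense(); print(s['ee_pos'],s['ft_force'],s['torque'])
"
```

```text
[269. 171.] (array([626.3, 144. ]), array([100.4, 101. ]), 89.95, 1573) z 0.1082 [213. 212. 202.]
[318. 172.] (array([625.,  21.]), array([101.2,  99.4]), 1.22, 1531) z 0.1081 [216. 218. 208.]
[369. 174.] (array([ 625.1, -111.2]), array([100.6, 100.7]), 89.8, 1564) z 0.1079 [214. 217. 208.]
[230. 279.] (array([337.1, 238.8]), array([100.3,  99. ]), 40.31, 1099) z 0.1005 [210. 211.  83.]
[448. 358.] (array([ 163.5, -315. ]), array([101.6, 100.6]), 23.23, 1628) z 0.1001 [208. 204.  69.]
head 737 ((571.7896728515625, 14.620590209960938), (343.57086181640625, 52.41408157348633), 89.69158935546875) z 0.030859642559705414
   -0.15 -0.1 [0.5452 0.5606 0.575 ]
   -0.1 -0.04 [0.5465 0.5627 0.5747]
   0.06 0.12 [0.5476 0.5618 0.5762]
   0.12 0.18 [0.5466 0.5613 0.5767]
[ 0.49409029  0.01568998 -0.03021107] [-32.81137287  -4.48306334  14.76602641] [-0.71530163  4.76806425  0.01592788]
```

>>> {"api": "move_arm", "payload": {"increments": [0.3, 0, -0.05, 0, 0.5, 0, -0.05, 0, 0.6, 0, -0.05, 0, 0.6, 0, -0.05, 0]}}

```text
time: 28.9
ee_pos: [0.4947, 0.0153, -0.0285]
tool_rot: [0.002, 1.0, 0.0, -0.001]
ft_force: [-6.5, 1.4, -3.3]
width: 0.335
```

>>> {"api": "move_arm", "payload": {"increments": [0, 0, 0, 0, 0, 0, 0, 0, 0, 0, 0, 0, 0, 0, 0, 0, 0, 0, 0, 0, 0, 0, 0, 0], "jaw": 0.8}}

```text
time: 29.4
ee_pos: [0.4961, 0.015, -0.0279]
tool_rot: [0.002, 1.0, -0.0, 0.0]
ft_force: [-0.2, -0.1, 0.2]
width: 0.766
```

>>> {"api": "move_arm", "payload": {"increments": [0, 0, -1, 0, 0, 0, -3, 0, 0, 0, -6, 0, 0, 0, -10, 0, 0, 0, -14, 0, 0, 0, -18, 0, 0, 0, -22, 0, 0, 0, -24, 0, 0, 0, -24, 0]}}

```text
time: 30.15
ee_pos: [0.4974, 0.0148, 0.2174]
tool_rot: [0.002, 1.0, -0.001, 0.005]
ft_force: [-0.2, 0.3, -0.6]
width: 0.797
```

```bash
python3 -c "
from h import *
rgb,d,P,K=cubes('top'); tsq(P,rgb); s=env.sense(); print(s['ee_pos'],s['width'],s['qpos'])
m=(P[...,2]>.17)&(P[...,2]<.23)&(P[...,0]>.62)&(P[...,0]<.85)&(abs(P[...,1])<.25)
Q=P[m]; b=Q[abs(Q[:,1]+.09)<.06]; print('bar',b.min(0),b.max(0),np.median(b,0)); b=Q[abs(Q[:,1]-.017)<.02]; print('ball',b.min(0),b.max(0))
h=P[(P[...,2]>.13)&(P[...,0]>.69)&(P[...,0]<.85)&(abs(P[...,1]-.017)<.03)]; print(h.max(0),h[h[:,0].argmax()])
"
```

```text
[268. 170.] (array([626.4, 143.8]), array([100.1, 100.8]), 89.69, 1427) z 0.1083 [219. 219. 208.]
[320. 162.] (array([647.3,  21.5]), array([57.8, 99.5]), 0.67, 691) z 0.1083 [222. 224. 214.]
[366. 171.] (array([625.2, -96.3]), array([102.5,  99.6]), 0.15, 1250) z 0.1082 [221. 225. 215.]
[228. 285.] (array([336.8, 239.3]), array([100.4, 100.8]), 40.13, 1601) z 0.1005 [215. 216.  84.]
[448. 358.] (array([ 163.6, -315.4]), array([101.2, 101.1]), 23.57, 1628) z 0.1001 [213. 209.  72.]
head 362 ((560.6300048828125, 15.9852294921875), (338.46197509765625, 31.555089950561523), 89.71235656738281) z 0.03046834684835764
   -0.15 -0.1 [0.5449 0.5588 0.5751]
   0.12 0.18 [0.5466 0.5609 0.5765]
[0.49643402 0.0149207  0.21439338] 0.7979969674593393 [-2.06328138e-01  2.39753621e-01  1.56789431e+00  2.67637431e-05
  1.32907435e+00 -1.77335312e+00]
bar [ 0.69210386 -0.1495293   0.18192487] [ 0.71369748 -0.03103456  0.20457166] [ 0.70073213 -0.09064762  0.19811293]
ball [ 0.69238395 -0.00297232  0.18367541] [0.75889248 0.03697189 0.20305582]
[0.75889248 0.04653701 0.20305582] [0.75889248 0.01662213 0.19150179]
```

```bash
python3 -c "
from h import *
go(.737,-.075,.23,89.7)"
```

```text
row [-24.1   -8.9   -1.44] turn 0.001 yaw now 89.78 q6 -1.77 t 30.2
```

>>> {"api": "move_arm", "payload": {"increments": [-2, -1, -1.4, 0, -5, -2, -1.4, 0, -8, -3, -1.4, 0, -11, -4, -1.4, 0, -14, -5, -1.4, 0, -17, -6, -1.4, 0, -20, -7, -1.4, 0, -22.5, -8, -1.4, 0, -24.1, -8.9, -1.4, 0, -24.1, -8.9, -1.4, 0], "jaw": 0}}

```text
time: 31.03
ee_pos: [0.7376, -0.0766, 0.2214]
tool_rot: [0.003, 1.0, 0.0, -0.002]
ft_force: [-0.2, -0.5, -0.4]
width: 0.064
```

```bash
python3 -c "
from h import *
go(.737,-.075,.148,89.7)
rgb,d,P,K=cubes('scene'); save('s4',rgb[130:400,140:460].repeat(2,0).repeat(2,1))
m=(P[...,2]>.16)&(P[...,2]<.225)&(P[...,0]>.62)&(P[...,0]<.76)&(abs(P[...,1])<.25)
Q=P[m]; b=Q[abs(Q[:,1]-.09)<.06]; print('bar',b.min(0),b.max(0),np.median(b,0))"
```

```text
row [0.02 0.15 7.34] turn -0.0 yaw now 89.7 q6 -1.83 t 31.0
[289. 174.] (array([ 165.7, -316.6]), array([107.2, 103. ]), 23.59, 526) z 0.101 [226. 217.  82.]
[238. 265.] (array([602. , -96.2]), array([105.4,  53.6]), 89.21, 596) z 0.1087 [200. 202. 190.]
[410. 272.] (array([335.9, 238. ]), array([108.2, 101.4]), 39.81, 1161) z 0.1011 [184. 169.  61.]
[212. 276.] (array([ 666.9, -107.8]), array([81.3, 22.2]), 89.26, 254) z 0.1081 [133. 133. 126.]
[272. 286.] (array([602. ,  21.3]), array([101.7,  56.3]), 88.74, 686) z 0.1088 [166. 167. 159.]
[251. 301.] (array([666.4,  21.5]), array([ 27.5, 103.4]), 2.43, 431) z 0.1075 [117. 117. 109.]
[312. 312.] (array([617.1, 143.8]), array([101.3,  83.5]), 89.82, 920) z 0.1086 [222. 223. 214.]
[288. 325.] (array([668. , 139.5]), array([22.7, 95.8]), 0.81, 399) z 0.1079 [172. 172. 163.]
bar [0.6958665  0.03003308 0.18373227] [0.75416946 0.14998888 0.20427972] [0.71020906 0.09186941 0.19823798]
```

View pics/s4.png

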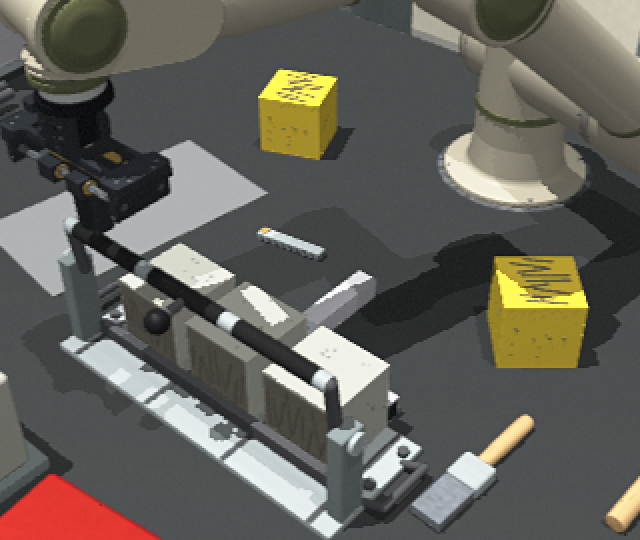

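>>> {"api": "move_arm", "payload": {"increments": [0, 0, 1.5, 0, 0, 0, 3.5, 0, 0, 0, 5.5, 0, 0, 0, 7.0, 0, 0, 0, 7.3, 0, 0, 0, 7.3, 0]}}

```text
time: 31.58
ee_pos: [0.7353, -0.0742, 0.1523]
tool_rot: [0.002, 1.0, 0.0, -0.001]
ft_force: [0.6, -0.5, 0.3]
width: 0.004
```

>>> {"api": "move_arm", "payload": {"increments": [0.6, 0, 0, 0, 1.2, 0, 0, 0, 1.8, 0, 0, 0, 2.4, 0, 0, 0, 3.0, 0, 0, 0, 3.6, 0, 0, 0, 4.2, 0, 0, 0, 4.2, 0, 0, 0]}}

```text
time: 32.25
ee_pos: [0.6943, -0.0745, 0.1554]
tool_rot: [0.002, 1.0, -0.0, 0.001]
ft_force: [0.2, 0.4, -0.4]
width: 0.006
```

>>> {"api": "move_arm", "payload": {"increments": [0, 0, -1, 0, 0, 0, -3, 0, 0, 0, -5, 0, 0, 0, -8, 0, 0, 0, -8, 0, 0, 0, -8, 0, 0, 0, -8, 0, 0, 0, -8, 0, 0, 0, -8, 0, 0, 0, -8, 0]}}

```text
time: 33.08
ee_pos: [0.6943, -0.0747, 0.2322]
tool_rot: [0.002, 1.0, 0.0, -0.001]
ft_force: [0.0, -0.3, 0.4]
width: 0.008
```

>>> {"api": "move_arm", "payload": {"increments": [5, 0, 0, 0, 10, 0, 0, 0, 15, 0, 0, 0, 18, 0, 0, 0, 18, 0, 0, 0, 18, 0, 0, 0, 18, 0, 0, 0, 18, 0, 0, 0, 18, 0, 0, 0, 18, 0, 0, 0], "jaw": 0.8}}

```text
time: 33.92
ee_pos: [0.5151, -0.0741, 0.2324]
tool_rot: [0.002, 1.0, 0.0, -0.0]
ft_force: [-0.1, -1.4, 0.0]
width: 0.736
```

```bash
python3 -c "
from h import *
rgb,d,P,K=cam('scene'); save('s5',rgb[130:400,140:460].repeat(2,0).repeat(2,1))
m=(P[...,2]>.095)&(P[...,2]<.25)&(P[...,0]>.59)&(P[...,0]<.76)&(rgb.max(-1)<60)
for y in(-.12,-.06,.08,.13):
    b=P[m&(abs(P[...,1]-y)<.02)]; print(y,len(b),b.min(0) if len(b) else 0,b.max(0) if len(b) else 0)
go(.49,.0155,-.029)"
```

```text
-0.12 101 [ 0.63424554 -0.13980139  0.15646218] [ 0.65077773 -0.10024694  0.17479536]
-0.06 54 [ 0.59945834 -0.07999059  0.09575622] [ 0.64997665 -0.05096429  0.17291774]
0.08 54 [0.60339701 0.06004163 0.10025016] [0.65144095 0.09950407 0.17424964]
0.13 143 [0.61143979 0.11009932 0.11015344] [0.65139084 0.14966349 0.1737771 ]
row [ 2.51  8.94 26.15] turn 0.002 yaw now 89.8 q6 -1.94 t 34.0
```

View pics/s5.png

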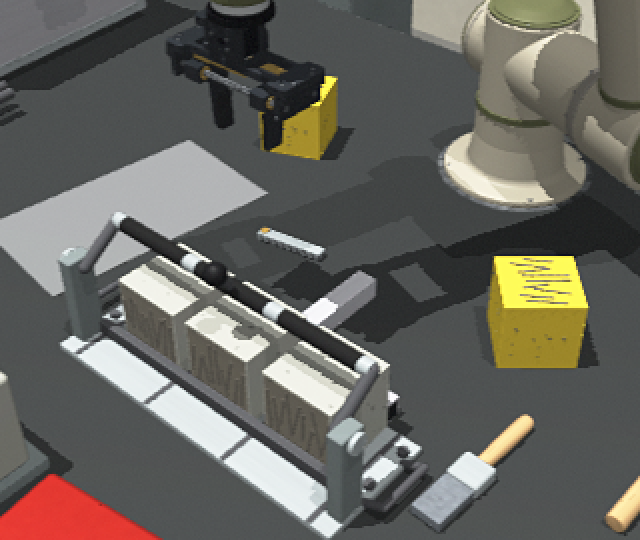

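The bar is sinking, and the cubes are in line with the T-square still against the edge. While it settles I'll go above the stem.

>>> {"api": "move_arm", "payload": {"increments": [1.0, 3, 0, 0, 1.9, 6, 0, 0, 1.9, 8.9, 0, 0, 1.9, 8.9, 3, 0, 1.9, 8.9, 7, 0, 1.9, 8.9, 11, 0, 1.9, 8.9, 15, 0, 1.9, 8.9, 17, 0, 1.9, 8.9, 17, 0, 1.9, 8.9, 17, 0]}}

```text
time: 34.8
ee_pos: [0.496, 0.015, 0.0629]
tool_rot: [0.002, 1.0, 0.0, -0.001]
ft_force: [1.1, 0.2, 0.5]
width: 0.801
```

>>> {"api": "move_arm", "payload": {"increments": [0, 0, 0, 0, 0, 0, 0, 0, 0, 0, 0, 0, 0, 0, 0, 0, 0, 0, 0, 0, 0, 0, 0, 0, 0, 0, 0, 0, 0, 0, 0, 0, 0, 0, 0, 0, 0, 0, 0, 0]}}

```text
time: 35.63
ee_pos: [0.4958, 0.015, 0.0629]
tool_rot: [0.002, 1.0, 0.0, -0.0]
ft_force: [0.3, -0.7, -0.2]
width: 0.802
```

```bash
cat >> h.py <<'E'
def bar():
    rgb,d,P,K=cam('scene'); 
    m=(P[...,2]>.112)&(P[...,2]<.25)&(P[...,0]>.54)&(P[...,0]<.76)&(rgb.max(-1)<60)
    for y in(-.12,-.06,.08,.13):
        b=P[m&(abs(P[...,1]-y)<.02)]; print('bar',y,len(b),b.min(0).round(4) if len(b) else 0,b.max(0).round(4) if len(b) else 0)
    return rgb,d,P,K
E
python3 -c "
from h import *
bar(); rgb,d,P,K=cubes('top'); tsq(P,rgb)
rgb,d,P,K=cam('wrist'); Z=P[...,2]
Q=P[(Z>.026)&(Z<.04)&(P[...,0]>.35)&(P[...,0]<.5)&(abs(P[...,1])<.05)]; print('stem',len(Q),cv2.minAreaRect((Q[:,:2]*1000).astype(np.float32)))
go(.4955,.015,-.028)"
```

```text
bar -0.12 94 [ 0.6189 -0.1392  0.1134] [ 0.6366 -0.1002  0.1318]
bar -0.06 49 [ 0.6216 -0.0795  0.1132] [ 0.6372 -0.0416  0.1322]
bar 0.08 55 [0.622  0.0601 0.1152] [0.6387 0.0996 0.1313]
bar 0.13 134 [0.6238 0.1105 0.1142] [0.6385 0.1499 0.1319]
[269. 158.] (array([658. , 143.8]), array([ 37.5, 100.1]), 0.03, 567) z 0.1083 [216. 215. 205.]
[318. 159.] (array([656.5,  21.8]), array([37.5, 99.4]), 1.43, 512) z 0.1084 [218. 219. 209.]
[364. 161.] (array([656.6, -96.6]), array([97.9, 38. ]), 89.1, 557) z 0.1081 [220. 223. 214.]
[269. 182.] (array([597.4, 144.2]), array([100.5,  43.2]), 89.68, 668) z 0.1082 [206. 206. 196.]
[320. 181.] (array([597.3,  21.2]), array([99.2, 40.3]), 89.63, 460) z 0.1081 [202. 204. 194.]
[363. 185.] (array([596.4, -96.1]), array([100.2,  42.9]), 89.02, 673) z 0.108 [204. 207. 199.]
[228. 285.] (array([336.6, 239.3]), array([100.4, 100.3]), 40.3, 1601) z 0.1005 [214. 216.  84.]
[448. 358.] (array([ 164.1, -315.5]), array([101.4, 101.2]), 23.72, 1626) z 0.1001 [211. 208.  71.]
head 590 ((560.8189697265625, 15.77392578125), (338.89520263671875, 31.35921287536621), 89.76168823242188) z 0.029959997216250422
   -0.15 -0.1 [0.5451 0.5592 0.5751]
   -0.1 -0.04 [0.5475 0.5659 0.5745]
   0.06 0.12 [0.5585 0.5671 0.5752]
   0.12 0.18 [0.5469 0.5613 0.5766]
stem 11891 ((447.44976806640625, 16.257640838623047), (30.09852409362793, 105.18313598632812), 89.70751190185547)
row [ 0.03 -0.    9.09] turn 0.001 yaw now 89.78 q6 -1.77 t 35.8
```

>>> {"api": "move_arm", "payload": {"increments": [0, 0.1, 2, 0, 0, 0.1, 5, 0, 0, 0.1, 7, 0, 0, 0.1, 8.4, 0, 0, 0.1, 9.0, 0, 0, 0.1, 9.1, 0, 0, 0.1, 9.1, 0]}}

```text
time: 36.37
ee_pos: [0.4961, 0.016, -0.0277]
tool_rot: [0.002, 1.0, -0.0, 0.0]
ft_force: [0.5, -0.3, 0.9]
width: 0.802
```

>>> {"api": "move_arm", "payload": {"increments": [0, 0, 0, 0, 0, 0, 0, 0, 0, 0, 0, 0, 0, 0, 0, 0, 0, 0, 0, 0, 0, 0, 0, 0, 0, 0, 0, 0, 0, 0, 0, 0, 0, 0, 0, 0], "jaw": 0.2, "newtons": 50}}

```text
time: 37.12
ee_pos: [0.4958, 0.016, -0.0279]
tool_rot: [0.002, 1.0, -0.0, 0.0]
ft_force: [-0.3, -1.1, 1.9]
width: 0.34
```

>>> {"api": "move_arm", "payload": {"increments": [0.3, 0, -0.05, 0, 0.8, 0, -0.1, 0, 1.6, 0, -0.15, 0, 2.6, 0, -0.2, 0, 3.8, 0, -0.5, 0, 5.0, 0, -1.0, 0, 6.2, 0, -2.0, 0, 7.2, 0, -3.5, 0, 8.0, 0, -5.5, 0, 8.0, 0, -6, 0]}}

```text
time: 37.95
ee_pos: [0.4147, 0.0165, 0.0335]
tool_rot: [0.002, 1.0, -0.0, 0.0]
ft_force: [1.0, -0.7, -3.3]
width: 0.335
```

```bash
python3 -c "
from h import *
s=env.sense(); print(s['width'],s['ft_force']);go(.466,-.387,.136,-3.9)
bar(); rgb,d,P,K=cubes('top')"
```

```text
0.3354591124950549 [ 0.98128044 -0.70482048 -3.27785897]
row [ -5.29 -40.33 -10.24] turn 1.635 yaw now 89.78 q6 -1.81 t 38.0
bar -0.12 100 [ 0.6206 -0.1394  0.113 ] [ 0.6378 -0.1002  0.1313]
bar -0.06 47 [ 0.6227 -0.0798  0.1125] [ 0.6385 -0.0598  0.1316]
bar 0.08 56 [0.6215 0.0604 0.1148] [0.6373 0.0998 0.1318]
bar 0.13 137 [0.6227 0.11   0.1149] [0.6377 0.1499 0.1327]
[269. 158.] (array([657.9, 143.7]), array([100.4,  38.4]), 89.31, 572) z 0.1084 [215. 214. 204.]
[318. 159.] (array([656.6,  21.6]), array([38.1, 99.6]), 1.18, 515) z 0.1081 [217. 218. 208.]
[364. 161.] (array([657.1, -96.6]), array([98.2, 39.8]), 89.49, 552) z 0.108 [219. 222. 213.]
[269. 182.] (array([596.6, 144. ]), array([ 42.6, 100.9]), 0.94, 668) z 0.1083 [205. 205. 195.]
[317. 184.] (array([596.4,  21. ]), array([99.1, 42.4]), 89.64, 664) z 0.108 [199. 201. 191.]
[363. 185.] (array([596.1, -96.4]), array([100.3,  43. ]), 89.7, 668) z 0.1081 [204. 207. 198.]
[228. 285.] (array([336.5, 239.4]), array([100.3, 100.5]), 40.55, 1601) z 0.1005 [213. 215.  83.]
[448. 358.] (array([ 163.5, -315.2]), array([101.4, 101.1]), 22.91, 1629) z 0.1001 [210. 207.  70.]
```

>>> {"api": "move_arm", "payload": {"increments": [0, 0, -1.5, 0, 0, 0, -3.5, 0, 0, 0, -6, 0, 0, 0, -8.5, 0, 0, 0, -10.2, 0, 0, 0, -10.2, 0]}}

```text
time: 38.55
ee_pos: [0.4174, 0.016, 0.1356]
tool_rot: [0.002, 1.0, -0.001, 0.002]
ft_force: [0.2, -0.5, -3.9]
width: 0.333
```

```bash
python3 -c "
from h import *
s=env.sense(); print(s['width'],s['ft_force']);go(.48,-.384,.136,-7)"
```

```text
0.33349244844449494 [ 0.20747453 -0.54693276 -3.93395472]
row [-6.410e+00 -3.998e+01  3.000e-02] turn 1.689 yaw now 89.79 q6 -1.81 t 38.5
```

>>> {"api": "move_arm", "payload": {"increments": [-0.2, -1.5, 0, 0.06, -0.6, -4, 0, 0.17, -1.1, -7, 0, 0.29, -1.6, -10, 0, 0.41, -2.1, -13, 0, 0.53, -2.6, -16, 0, 0.65, -3.0, -19, 0, 0.77, -3.5, -22, 0, 0.89, -4.0, -25, 0, 1.01, -4.5, -28, 0, 1.13]}}

```text
time: 39.38
ee_pos: [0.4593, -0.265, 0.1311]
tool_rot: [0.54, 0.842, 0.0, -0.002]
ft_force: [0.7, 0.1, -2.4]
width: 0.334
```

```bash
python3 -c "
from h import *
s=env.sense(); print(s['width'],s['ft_force']);go(.48,-.384,.136,-7)"
```

```text
0.3335023837299197 [ 0.6909827   0.12281301 -2.42060165]
row [-11.67  -3.09  -0.52] turn 0.553 yaw now 24.68 q6 -1.18 t 39.4
```

>>> {"api": "move_arm", "payload": {"increments": [-2.6, -0.7, -0.4, 0.12, -5.2, -1.4, -0.5, 0.24, -7.8, -2.1, -0.5, 0.36, -10, -2.7, -0.5, 0.47, -11.3, -3.0, -0.5, 0.55, -11.7, -3.1, -0.5, 0.553, -11.7, -3.1, -0.5, 0.553]}}

```text
time: 39.97
ee_pos: [0.4808, -0.3831, 0.1362]
tool_rot: [0.746, 0.665, 0.0, -0.002]
ft_force: [-0.6, 1.1, -3.0]
width: 0.339
```

```bash
python3 -c "
from h import *
s=env.sense(); print(s['width'],s['ft_force']);go(.48,-.384,-.025,-7)
rgb,d,P,K=cam('wrist'); Z=P[...,2]; c=s['ee_pos']; 
m=(Z>.16)&(Z<.22)&(rgb.min(-1)>90); Q=P[m]; h=Q[(Q[:,1]>c[1]+.01)]; print(len(h)); 
if len(h)>50: print('stem',cv2.minAreaRect((h[:,:2]*1000).astype(np.float32)),np.median(h[:,2]),h[h[:,1].argmax()],h[h[:,1].argmin()])
h=Q[(Q[:,1]<c[1]-.02)];print(len(h),h.mean(0),np.percentile(h[:,2],[5,50,95]))"
```

```text
0.33922365217651 [-0.61819679  1.05796002 -2.98349558]
row [-0.13 -0.03 16.12] turn 0.008 yaw now -6.56 q6 -0.75 t 40.0
29734
stem ((484.0330810546875, -328.312255859375), (93.50515747070312, 39.61507797241211), 81.25357818603516) 0.19550700467862367 [ 0.47892303 -0.28130813  0.19417658] [ 0.4784991  -0.3730991   0.19565934]
10201 [ 0.47709495 -0.42969529  0.19317294] [0.18369297 0.19478401 0.19620968]
```

>>> {"api": "move_arm", "payload": {"increments": [0, 0, 2, 0, 0, 0, 5, 0, 0, 0, 8, 0, 0, 0, 11, 0, 0, 0, 13.5, 0, 0, 0, 15, 0, 0, 0, 15.7, 0, 0, 0, 16.0, 0, 0, 0, 16.3, 0, 0, 0, 16.3, 0]}}

```text
time: 40.85
ee_pos: [0.4815, -0.3829, -0.0235]
tool_rot: [0.747, 0.665, 0.0, 0.0]
ft_force: [-0.3, -0.5, -2.1]
width: 0.335
```

>>> {"api": "move_arm", "payload": {"increments": [0, 0, 0, 0, 0, 0, 0.05, 0]}}

```text
time: 41.02
ee_pos: [0.4816, -0.3833, -0.0235]
tool_rot: [0.747, 0.665, -0.0, 0.001]
ft_force: [0.6, 0.4, -3.0]
width: 0.333
```

>>> {"api": "move_arm", "payload": {"increments": [0, 0, 0.15, 0, 0, 0, 0.3, 0, 0, 0, 0.4, 0, 0, 0, 0.45, 0, 0, 0, 0.45, 0, 0, 0, 0.45, 0]}}

```text
time: 41.52
ee_pos: [0.4815, -0.3833, -0.0259]
tool_rot: [0.747, 0.665, -0.0, 0.001]
ft_force: [-8.0, 7.7, 22.0]
width: 0.343
```

```bash
python3 -c "
from h import *
print(env.sense()['ft_force'],env.sense()['ee_pos'])
bar(); rgb,d,P,K=cubes('top')"
```

```text
[-8.04901049  7.65560346 21.98163597] [ 0.48147135 -0.3833426  -0.0259315 ]
bar -0.12 103 [ 0.6174 -0.14    0.1149] [ 0.6374 -0.1008  0.1316]
bar -0.06 48 [ 0.6217 -0.0799  0.1142] [ 0.6377 -0.0407  0.1314]
bar 0.08 56 [0.6214 0.0602 0.1152] [0.6367 0.0996 0.1327]
bar 0.13 136 [0.6221 0.11   0.1125] [0.6381 0.1497 0.1324]
[269. 158.] (array([657.4, 143.6]), array([100. ,  37.9]), 89.43, 567) z 0.1083 [216. 215. 204.]
[318. 159.] (array([656.9,  21.6]), array([37.5, 99.3]), 0.23, 515) z 0.1082 [217. 219. 209.]
[364. 161.] (array([656.7, -96.7]), array([98.2, 38.3]), 88.8, 554) z 0.1083 [219. 223. 213.]
[269. 183.] (array([597.6, 144. ]), array([100. ,  42.9]), 89.78, 674) z 0.1081 [205. 205. 195.]
[317. 184.] (array([596.3,  21. ]), array([99. , 42.3]), 89.74, 666) z 0.1082 [199. 201. 191.]
[363. 185.] (array([596.4, -96.3]), array([100.3,  42.6]), 89.27, 662) z 0.1078 [203. 206. 198.]
[228. 285.] (array([336.7, 239.4]), array([100.3, 100.7]), 40.11, 1606) z 0.1004 [214. 215.  84.]
```

Touching down with 22 N, so I'll ease up, release, rise and check.

>>> {"api": "move_arm", "payload": {"increments": [0, 0, -0.2, 0, 0, 0, -0.25, 0, 0, 0, -0.25, 0]}}

```text
time: 41.87
ee_pos: [0.4814, -0.3832, -0.0259]
tool_rot: [0.747, 0.665, -0.0, 0.001]
ft_force: [-1.4, 1.7, 5.9]
width: 0.336
```

>>> {"api": "move_arm", "payload": {"increments": [0, 0, 0, 0, 0, 0, 0, 0, 0, 0, 0, 0, 0, 0, 0, 0, 0, 0, 0, 0, 0, 0, 0, 0, 0, 0, 0, 0], "jaw": 0.8}}

```text
time: 42.45
ee_pos: [0.4812, -0.383, -0.0266]
tool_rot: [0.747, 0.665, -0.0, 0.0]
ft_force: [-0.2, -0.1, 0.8]
width: 0.801
```

>>> {"api": "move_arm", "payload": {"increments": [0, 0, -1, 0, 0, 0, -3, 0, 0, 0, -6, 0, 0, 0, -10, 0, 0, 0, -14, 0, 0, 0, -18, 0, 0, 0, -22, 0, 5, 0, -24, 0, 9, 0, -24, 0, 13, 0, -24, 0]}}

```text
time: 43.28
ee_pos: [0.4953, -0.261, 0.2156]
tool_rot: [0.747, 0.664, 0.0, 0.002]
ft_force: [0.6, 0.0, -0.6]
width: 0.796
```

>>> {"api": "move_arm", "payload": {"increments": [-4, 0, 0, 0, -8, 0, 0, 0, -12, 0, 0, 0, -16, 0, 0, 0, -20, 0, 0, 0, -24, 0, 0, 0, -26, 0, 0, 0, -26, 0, 0, 0, -26, 0, 0, 0]}}

```text
time: 44.03
ee_pos: [0.4647, -0.5206, 0.2132]
tool_rot: [0.747, 0.664, 0.0, -0.0]
ft_force: [-0.0, -0.1, -0.3]
width: 0.796
```

```bash
python3 -c "
from h import *
s=env.sense(); print(s['width'],s['ft_force'],s['ee_pos'])
bar(); rgb,d,P,K=cubes('top'); save('t9',rgb)
m=(P[...,0]>.25)&(P[...,0]<.7)&(P[...,1]<-.25)&(P[...,1]>-.6); m2=m&(P[...,2]>.024)&(P[...,2]<.04)&(rgb.min(-1)>110)
print('tsq',rect(P,m2,.024,.04),np.median(P[m2][:,2]))
for l in('mat','brush','prism','mallet','feeler'):
    for x in env.cut_out('top',l)[:1]: print(l,x['p'],x['uv'],rect(P,x['mask'],-.01,.06))
"
```

```text
0.7964692069037724 [-0.03196227 -0.13860738 -0.25914352] [ 0.46473002 -0.52056051  0.21320418]
bar -0.12 96 [ 0.6183 -0.1397  0.1132] [ 0.6379 -0.1005  0.1312]
bar -0.06 51 [ 0.6232 -0.0796  0.1131] [ 0.6369 -0.0416  0.1321]
bar 0.08 54 [0.6215 0.0606 0.1168] [0.6381 0.0999 0.1311]
bar 0.13 136 [0.6224 0.1101 0.1141] [0.6382 0.1492 0.1341]
[269. 158.] (array([658.7, 143.9]), array([99.9, 39.1]), 89.9, 567) z 0.1082 [213. 212. 202.]
[318. 159.] (array([657.1,  21.6]), array([37.6, 99.4]), 0.02, 515) z 0.1084 [215. 216. 206.]
[364. 161.] (array([657.1, -96.8]), array([98.7, 38.2]), 88.92, 554) z 0.1082 [217. 221. 211.]
[269. 182.] (array([597.6, 144.1]), array([100.1,  43.3]), 89.67, 671) z 0.1082 [203. 203. 193.]
[317. 184.] (array([596.8,  21.1]), array([99. , 42.7]), 89.61, 663) z 0.108 [198. 200. 190.]
[364. 185.] (array([596.1, -96.2]), array([100.2,  42.4]), 89.41, 666) z 0.108 [201. 204. 196.]
[228. 285.] (array([336.6, 239.6]), array([100.6, 100.9]), 40.37, 1603) z 0.1005 [211. 213.  82.]
tsq (array([ 524.3, -375.3]), array([181.1, 257. ]), 83.1, 1816) 0.03195483511649966
mat 0.63 [454.9, 213.2] (array([ 491.3, -373.8]), array([207.5, 356.2]), 81.88, 5206)
brush 0.98 [209.5, 194.9] (array([560.8, 311.2]), array([ 49. , 193.5]), 88.59, 870)
prism 0.83 [124.5, 201.5] (array([548.9, 547.3]), array([162.2,  59. ]), 5.38, 1215)
mallet 0.64 [148.1, 284.8] (array([406.2, 472.3]), array([ 86.6, 249.8]), 89.96, 1390)
feeler 0.54 [359.4, 179.6] (array([605.9, -80.8]), array([139.6,  85.5]), 54.89, 129)
```

View pics/t9.png

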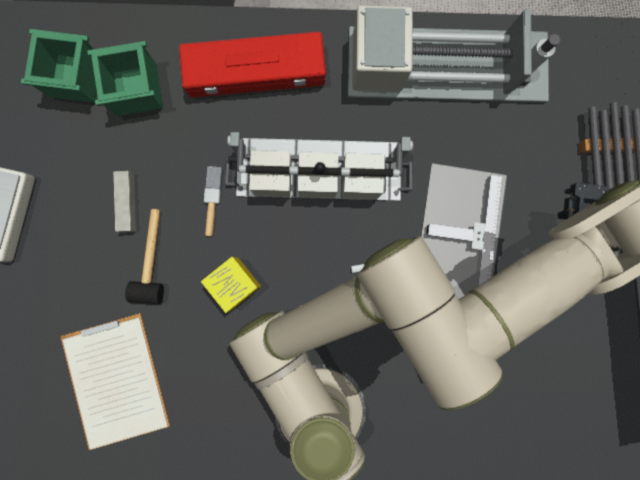

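The top view shows the bar (320,170) down across all three cubes. The T-square lies on its mat at (470,235), along the mat, and nothing else has visibly moved. One last check of the right-hand yellow cube and the T-square from the scene camera, then I'll hand in.

```bash
python3 -c "
from h import *
rgb,d,P,K=cubes('scene')
m=(P[...,0]>.25)&(P[...,0]<.7)&(P[...,1]<-.25)&(P[...,1]>-.5)&(P[...,2]>.024)&(P[...,2]<.04)&(rgb.min(-1)>110); print('tsq',rect(P,m,.02,.04))
y=(P[...,0]>.1)&(P[...,0]<.25)&(P[...,1]<-.2)&(P[...,1]>-.4); print('yellow z',np.nanmax(P[y&(rgb[...,2]<100)&(rgb[...,0]>180)],0) if y.any() else None)
r=env.sign_off(); print(r)"
```

```text
[289. 174.] (array([ 165.9, -315.2]), array([106.1, 101.2]), 24.7, 529) z 0.1011 [221. 208.  77.]
[240. 262.] (array([590. , -96.2]), array([102. ,  31.4]), 88.93, 296) z 0.1089 [227. 228. 220.]
[410. 272.] (array([337. , 238.6]), array([106. , 101.2]), 40.07, 1154) z 0.101 [231. 224.  86.]
[239. 288.] (array([652.8, -38.1]), array([ 55.1, 223.1]), 1.12, 1522) z 0.1083 [196. 196. 188.]
[279. 284.] (array([590.6,  29.7]), array([85.4, 31.2]), 89.0, 292) z 0.1086 [219. 220. 211.]
[315. 306.] (array([590.1, 144.2]), array([ 31.5, 102.3]), 0.07, 412) z 0.1087 [229. 230. 221.]
[295. 323.] (array([652.7, 146.7]), array([ 55. , 109.9]), 1.31, 916) z 0.1083 [201. 201. 193.]
tsq (array([ 483.8, -442.3]), array([239.3, 257.3]), 39.22, 1007)
yellow z [ 0.22591366 -0.25510864  0.10607424]
the job is handed in; nothing more can be done
None
```

The job is done and handed in at about 44 s of the 210 s allowed. I tipped all three grey cubes over the pallet's front edge, squared them with the T-square, closed the hold-down bar, and put the T-square back on its mat.

**Last checks:**
- **Cubes:** all three lie smooth side up with the trowelled face to the rail. Their near faces measure x = 0.575–0.576 m, and the pallet's front edge is at about 0.576 m.
- **Bar:** it rests on the cubes, with its top at about 0.13 m.
- **T-square:** it lies flat on the mat and along it, within about 1–2°. It sits closer to the mat's centre and long side than at the start, when it was about 4° off.
- **Bystanders:** both yellow cubes measured where they started. The brush, prism and mallet showed no visible move. The feeler gauge was partly hidden by the arm in the last picture; its visible end is where it was, but it could not be measured.

**Disagreements and faults:**
- **Fingertips:** they end about 34 mm short of the reported TCP. My first two tipping tries passed over the first cube without moving it; after that I allowed for the offset.
- **Right-hand cube:** it shifted about 15 mm sideways while I was letting go of the T-square, before the bar came down. It stayed level with the front edge, so I left it.
- **T-square reading:** the last scene-camera measurement gave no usable outline (wrong size and angle), so the T-square result rests on the top view.

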